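Hold open the sander's guard gate

TASK

The sander's self-closing guard gate must be held open for a sleeve change: first lift the red lock-off tag up and off its hook and stand it in the wooden caddy without dropping it or disturbing anything else on the bench. Then squeeze the yellow safety catch on the post, squeeze the blue latch on the gate, and swing the gate out towards you, past its half-open stop. Finish while still holding the gate steady and wide open with the gripper, at least 60 degrees from shut; do not let go.

Things in the scene. Friction and masses are not known exactly. Their poses are not given: they have to be found in the camera images.
- guard: Low timber guard round a bench spindle sander, fixed to the bench, 150 mm high. Its x points away from the robot into the guard, y to the left along the shut gate, z up; origin on the bench, in the shut gate's middle plane. Latch post (75 x 40 mm in x, y) centred at y = +145 mm, hinge post at y = -147 mm.
- hook_mid (a point): Middle of the top of the hook's flat steel peg, 143 mm above the bench, on the robot-side face of the latch post. The peg, 12 mm wide and 6 mm thick, sticks out 36 mm along the guard's -x and ends in a tip turned up 8 mm.
- tag_center (a point): Centre of the red wooden lock-off tag (white patch), a board 10 mm thick (its x), 36 mm wide (its y), 140 mm tall (its z), 45 g, hanging upright on the hook through an eye 20 mm wide that spans -6 to +18 mm from the centre. Grip across its width 48 mm above the centre. To unhook raise 8 to 18 mm, then draw 35 mm or more along the guard's -x. It blocks the finger room of the safety catch.
- tag: The red tag again, its origin at the centre of its underside.
- caddy: Open-topped wooden caddy fixed to the bench, outside 82 x 70 mm (x, y), 90 mm high, walls and floor 6 mm; origin at the centre of its underside. The tag can stand or lean in it.
- safety_mid (a point): Midpoint between the safety catch's two yellow tabs on the latch post, half-way up them, 175 mm above the bench. Tabs stand one behind the other along the guard's x, 10 mm thick, 22 mm wide, 152 to 197 mm up; 52 mm over their outer faces, 36 mm squeezed. Geared: each moves 8 mm to the midpoint against about 4 N of friction and stays squeezed when let go.
- safety (a joint): Travel of each yellow tab, m: 0 out (as found), 0.008 fully squeezed. Until squeezed it blocks the blue latch, which then gives only a few mm.
- latch_mid (a point): Midpoint between the two blue tabs of the latch on top of the gate, 160 mm from the hinge, half-way up them, 175 mm above the bench; moves with the gate. Tabs side by side along the gate (this point's y, hinge to free end), 10 mm thick, 22 mm wide, 152 to 197 mm up; 52 mm over their outer faces, 36 mm squeezed. Geared; 8 to 15 N squeezes them, they spring back when let go.
- latch (a joint): Travel of each blue tab, m: 0 out (gate bolted), 0.008 fully squeezed; the bolt clears the post from 0.006.
- gate_hinge (a point): Point on the gate's upright hinge axis, 175 mm above the bench.
- gate_angle (a joint): Gate angle, rad: 0 shut, grows as the free end swings out towards the robot (anticlockwise from above), stop at 1.5. A spring pulls it shut (0.1 N m when shut, 0.4 N m at 1.2), the hinge is damped. A sprung half-open detent between about 0.45 and 0.75 takes about 6 N at the latch to pass; let go beyond it, the gate swings back against it.
- gate: The gate's wooden frame with steel bars, 223 mm long, 22 mm thick, top 149 mm above the bench, with the blue latch on it. Origin on the hinge axis at bench level, y along the gate to its free end.
- sleeve_a: Bystander: brown abrasive sleeve standing upright, 48 mm across, 75 mm tall; origin at the centre of its underside.
- sleeve_b: Bystander: dark grey abrasive sleeve standing upright, 48 mm across, 55 mm tall; origin at the centre of its underside.
- glue: Bystander: white glue bottle with red cap, 56 mm across, 150 mm tall; origin at the centre of its underside.
- offcut: Bystander: pale wood offcut 110 x 45 x 45 mm; origin at the centre of its underside.
- mallet: Bystander: hammer with a wooden handle, 260 mm long, lying along its x axis; origin at the centre of its underside.
- driver: Bystander: screwdriver with green handle, 200 mm long, lying along its x axis; origin at the centre of its underside.
- tin: Bystander: plain steel can, 76 mm across, 90 mm tall; origin at the centre of its underside.
- brush: Bystander: brush with wooden handle, 200 mm long, lying along its x axis; origin at the centre of its underside.
Not all that is in view belongs to the job. There is more than one size of the caddy; the job needs the larger.

How it is judged:
By the outcome, as a careful person would: the job done as asked, in the order asked, and still so for the second after the job is handed in, while the arm keeps its last pose, push and grip.
It also fails if it takes over 61 s, if anything falls off the work surface, if the arm or the gripper's body presses on something with over 40 N, if the wrist force passes 120 N, or if a joint passes its speed limit or range.

ROBOT

A 6-joint arm with a two-finger parallel gripper is mounted at the origin on the work surface. World frame = base frame: x ahead of the robot, y to its left, z up, the work surface at z = 0. Lengths are in m, angles in rad, forces in N, time in s.
With the tool pointing down it reaches from about 0.325 to 0.85 m from the base axis. Payload 15.5 kg.
Tool frame: the origin (TCP) lies at the very end of the fingers, on their centre line; the grasp point (between the pads) lies 19 mm behind it; z points along the fingers, y is the direction in which the jaws open and shut (so a half turn about z gives the same grasp; the last joint's range is limited). The gripper opens to 91 mm and grips with 3 to 60 N. Pads are 32 mm wide; open, the fingers measure 118 mm over their backs; the gripper's body (76 mm by 178 mm) begins 60 mm behind the grasp point.
Start: joints at [-1.254, 0.494, 1.345, -0, 1.302, -0.096], TCP at [0.25, -0.573, 0.214] pointing down, gripper open.
Joint ranges: [-2.91, 2.91], [-0.82, 2.16], [0.22, 2.67], [-1.22, 4.37], [0.12, 2.79], [-3.08, 3.08]. Speed limits (rad/s): [1.89, 1.89, 2.57, 3.01, 3.01, 3.01].

INTERFACE

Orientations are given as a rotation vector (axis times angle).
In Python, from workcell import get_state, read_camera, calibration, finish_job, regions_of gives the robot as it stands.
- The arm moves only by the tool step_arm, never from a script. Its argument "increments" is a list of rows, each a list of 7 numbers: the shift along the tool's x, y, z in cm, then the turn, a rotation vector about the tool's x, y, z in rad, then the opening, from 0 (shut) to 1 (fully open). A call has 1 to 10 rows; each row is the pose to reach, as a shift and turn from the pose commanded when the call began, along the tool's axes at that moment; what a row does not reach only later rows make up. A row lasts 1/8 s, in which the tool goes at most 62.5 mm and 10.7 degrees, less where a joint would pass 70% of its speed; a pose out of reach is approached as far as the arm can. A call with a gripper value outside its range is refused whole. The fingers move at their own pace and stop on an object; "force" is the grip in N (left out, the last holds). Time passes only in rows, so rows that repeat a pose let the fingers close. It gives the time, the measured TCP pose, the force and the opening at its end, in the units of the state.
- get_state(): the state, without advancing time (a new reading comes with each control period).
- read_camera(name): name is "side" or "top"; returns the picture (384x512x3 uint8, blue, green, red); there is no depth.
- calibration(name): a dict with "intrinsics" (3x3 intrinsics, pixels), "dist" ([k1, k2, p1, p2, k3] as OpenCV has them; the pictures are not rectified), "xyz" and "rotation" of the camera in the world. Camera axes: x right, y up, looking along -z (the intrinsics and any distortion apply to the point x, -y, -z); pixel columns grow to the right and rows downward; lengths in m; the calibration is good to about 2 mm. A picture is of the moment at which its call begins. calibration takes no time and is no camera call.
- finish_job(): hands the job in, once; it reports no verdict.
Trained networks look in the newest picture that a camera, given by its name, has taken for a name from the list of things; names that differ only in an ending like _2 or _b are one class to them, and where a whole thing is asked for, a point or a joint stands for the part that bears it (a point fixed in the world has none). Each returns a list of dicts, best first, with "confidence" (0 to 1); they miss things now and then, are a little off and sometimes report something else, mostly with a low value. They report only what shows in the picture. A call takes as long as a camera call. They do not tell look-alikes from the thing itself.
- regions_of(camera, name): "mask" (384x512 bool, what is visible of it) and "centre" ([column, row] in pixels, amid what is visible of it).
The state is a dict: "time_s": time; "qpos": joint angles; "joint_vel": joint speeds; "effort": joint torques, N m; "tcp_pos": TCP position; "eef_rot": TCP orientation; "wrist_force": force on the tool from outside, world axes, zero at the start; "torque": the same for the moment, N m; "grip_width": opening from 0.0 (shut) to 1.0 (fully open).
Only numpy, scipy, OpenCV 4.12 (cv2) and the standard library are available. Lean on these libraries where they do the work, as an engineer would, in place of code of your own. Each camera call takes 0.05 s, during which the arm holds its last target.

## Working session

There is one attempt and no reset: what is moved stays moved. The work goes in short steps, Python scripts to look and compute and a tool call to move; the robot and the scene stay as the last step left them, time stands still between calls to the robot, and variables do not carry over. Pictures are saved under pics/ and viewed, and the job is handed in when it is done.

Besides the shell and the picture viewer there is one more tool, called after "Call:" as name([rows], argument=value, ...), one row to a line, values as JSON. step_arm: Moves the arm, as the interface text tells. Its arguments: {"type":"object","properties":{"increments":{"type":"array"},"force":{"type":"number"}},"required":["increments"]}

```bash
ls; mkdir -p pics; python3 - <<'E'
from workcell import *
import cv2
s=get_state();print(s)
for c in ("side","top"):
    im=read_camera(c);cv2.imwrite(f"pics/{c}0.png",im);print(c,calibration(c))
E
```

```text
pics
{'time_s': 0.0, 'qpos': array([-1.25449857e+00,  4.94205365e-01,  1.34613902e+00,  7.73427562e-06,
        1.30248095e+00, -9.55005659e-02]), 'joint_vel': array([-1.00221952e-05, -1.41253747e-03, -3.08372464e-04,  7.85120728e-04,
        1.53459632e-03, -6.94407393e-04]), 'effort': array([ 5.57003495e-04, -8.78805971e+01, -3.81848216e+01,  7.07830978e-02,
        5.33617276e-02, -6.09806852e-05]), 'tcp_pos': array([ 0.25004768, -0.57238707,  0.21332179]), 'eef_rot': array([-3.07403506e+00, -6.42036680e-01,  2.01610618e-04]), 'wrist_force': array([-0.78145144, -0.02536585,  0.11756622]), 'torque': array([-0.03497616, -0.00380692, -0.05339887]), 'grip_width': 1.0014726239476583}
side {'intrinsics': array([[353.91408282,   0.        , 258.55401373],
       [  0.        , 353.91408282, 194.24200916],
       [  0.        ,   0.        ,   1.        ]]), 'dist': array([-0.10288798,  0.        ,  0.        ,  0.        ,  0.        ]), 'xyz': array([0.27971518, 0.84347212, 0.67328454]), 'rotation': array([ 0.1736536 , -1.42708654, -2.59803847])}
top {'intrinsics': array([[384.66085455,   0.        , 247.37301724],
       [  0.        , 384.66085455, 197.53272074],
       [  0.        ,   0.        ,   1.        ]]), 'dist': array([-0.1164304,  0.       ,  0.       ,  0.       ,  0.       ]), 'xyz': array([ 0.22983983, -0.00688483,  1.27230791]), 'rotation': array([ 0.16747088, -0.17616044, -1.66840698])}
```

View pics/side0.png

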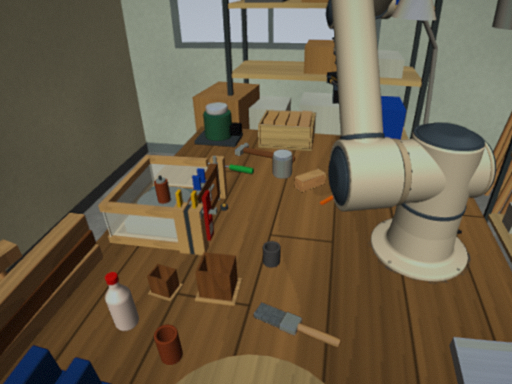

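View pics/top0.png

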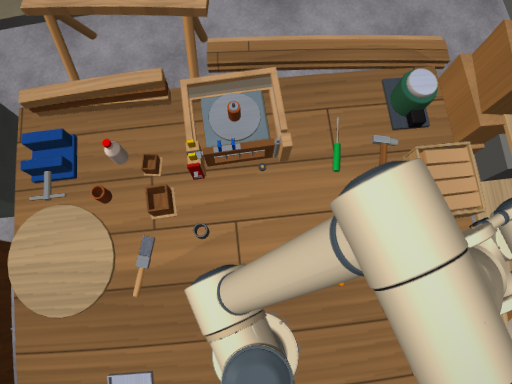

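The side view shows the guard at about (165,205), the larger caddy at (218,277) and the smaller at (164,282). In the top view they are at (235,120), (160,200) and (151,164).

```bash
cat > h.py <<'E'
import numpy as np, cv2
from scipy.spatial.transform import Rotation as R
from scipy.optimize import least_squares
from workcell import *
C={c:calibration(c) for c in("side","top")}
F=np.diag([1.,-1,-1])
def proj(c,P):
    k=C[c];P=np.atleast_2d(P).astype(float)
    Rc=R.from_rotvec(k["rotation"]).as_matrix()
    p=(P-k["xyz"])@Rc@F
    return cv2.projectPoints(p.reshape(-1,1,3),np.zeros(3),np.zeros(3),k["intrinsics"],k["dist"])[0].reshape(-1,2)
def ray(c,uv):
    k=C[c];x=cv2.undistortPoints(np.array(uv,float).reshape(1,1,2),k["intrinsics"],k["dist"])[0,0]
    d=R.from_rotvec(k["rotation"]).as_matrix()@F@np.r_[x,1]
    return k["xyz"],d/np.linalg.norm(d)
def onz(c,uv,z):
    o,d=ray(c,uv);return o+d*(z-o[2])/d[2]
def tri(uvs):
    A=np.zeros((3,3));b=np.zeros(3)
    for c,uv in uvs.items():
        o,d=ray(c,uv);M=np.eye(3)-np.outer(d,d);A+=M;b+=M@o
    P=np.linalg.solve(A,b);return P,{c:np.round(proj(c,P)[0]-uv,1) for c,uv in uvs.items()}
E
python3 - <<'E'
from h import *
for c in("side","top"):
    im=read_camera(c);cv2.imwrite(f"pics/{c}_c.png",im)
for n,z in dict(guard=None,tag=None,tag_center=None,hook_mid=.143,safety_mid=.175,latch_mid=.175,gate_hinge=.175,caddy=0,safety=None,gate=None).items():
    for c in("side","top"):
        for r in regions_of(c,n)[:3]:
            m=r["mask"];ys,xs=np.nonzero(m)
            print(n,c,round(r["confidence"],2),np.round(r["centre"],1),m.sum(),(xs.min(),xs.max(),ys.min(),ys.max()) if len(xs) else'', '' if z is None else onz(c,r["centre"],z).round(4))
im=cv2.imread("pics/side_c.png");cv2.imwrite("pics/sidez.png",cv2.resize(im[145:310,95:260],None,fx=3.6,fy=3.6,interpolation=2))
im=cv2.imread("pics/top_c.png");cv2.imwrite("pics/topz.png",cv2.resize(im[60:225,135:305],None,fx=3.6,fy=3.6,interpolation=2))
E
```

```text
guard side 0.61 [167.5 201.6] 9209 (np.int64(100), np.int64(227), np.int64(155), np.int64(254)) 
guard side 0.61 [286.  322.7] 1142 (np.int64(254), np.int64(340), np.int64(304), np.int64(346)) 
tag side 0.89 [204.8 213.7] 391 (np.int64(202), np.int64(213), np.int64(190), np.int64(240)) 
tag top 0.48 [193.4 171.5] 160 (np.int64(187), np.int64(203), np.int64(163), np.int64(177)) 
tag_center side 0.85 [208.7 216.5] 445 (np.int64(201), np.int64(214), np.int64(190), np.int64(241)) 
tag_center side 0.49 [282.1 166.8] 512 (np.int64(273), np.int64(291), np.int64(150), np.int64(179)) 
tag_center top 0.44 [194.3 165.9] 66 (np.int64(189), np.int64(201), np.int64(164), np.int64(176)) 
tag_center top 0.39 [ 98.5 193.5] 287 (np.int64(91), np.int64(111), np.int64(185), np.int64(203)) 
hook_mid side 0.77 [168.8 203.6] 9343 (np.int64(99), np.int64(227), np.int64(155), np.int64(254)) [0.6939 0.1154 0.143 ]
hook_mid top 0.84 [236.4 120.9] 8580 (np.int64(180), np.int64(292), np.int64(67), np.int64(177)) [ 0.7266 -0.0174  0.143 ]
hook_mid top 0.49 [195.4 169.9] 159 (np.int64(187), np.int64(203), np.int64
[... 869 characters left out ...]
np.int64(166)) [ 0.6089 -0.0064  0.175 ]
caddy side 0.84 [217.2 278.7] 2067 (np.int64(195), np.int64(240), np.int64(252), np.int64(305)) [0.5328 0.2265 0.    ]
caddy side 0.84 [162.7 283.4] 871 (np.int64(148), np.int64(181), np.int64(265), np.int64(300)) [0.6671 0.2711 0.    ]
caddy top 0.86 [158.8 200.7] 919 (np.int64(145), np.int64(176), np.int64(184), np.int64(218)) [0.5285 0.2726 0.    ]
caddy top 0.77 [151.6 166.6] 388 (np.int64(141), np.int64(161), np.int64(154), np.int64(176)) [0.6525 0.2915 0.    ]
gate side 0.93 [210.8 181.1] 822 (np.int64(188), np.int64(220), np.int64(164), np.int64(209)) 
gate top 0.64 [241.9 153.5] 1432 (np.int64(201), np.int64(279), np.int64(138), np.int64(165))
```

View pics/sidez.png

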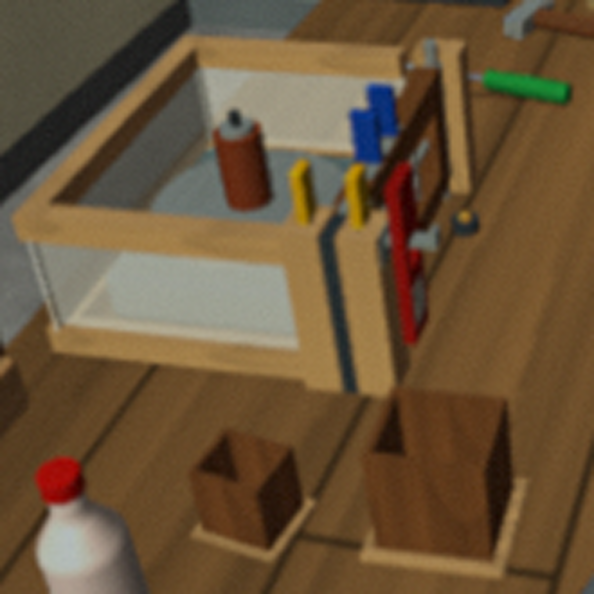

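View pics/topz.png

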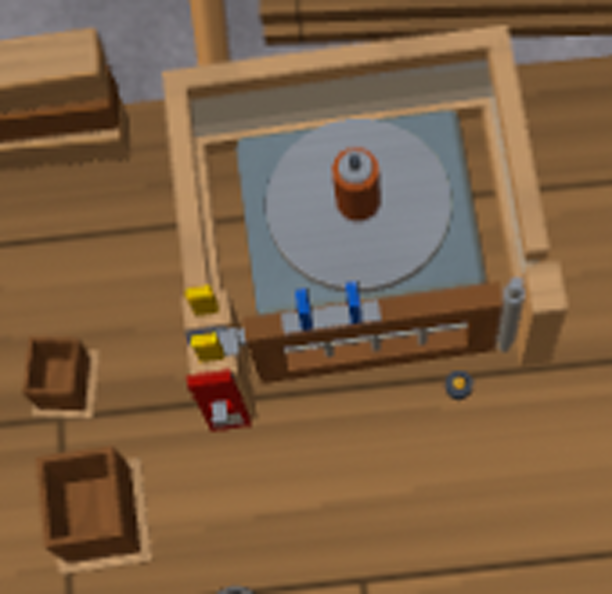

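```bash
cat > fit.py <<'E'
from h import *
def hullmask(c,pts):
    q=proj(c,pts);S=4
    m=np.zeros((384*S,512*S),np.uint8)
    cv2.fillConvexPoly(m,cv2.convexHull(np.round((q+.5)*S).astype(np.int32)),255)
    return cv2.resize(m,(512,384),interpolation=cv2.INTER_AREA)/255.
def box(cx,cy,yaw,dx,dy,z0,z1,ox=0,oy=0):
    P=np.array([[ox+a*dx/2,oy+b*dy/2,z] for a in(-1,1) for b in(-1,1) for z in(z0,z1)])
    r=R.from_euler('z',yaw).as_matrix();P=P@r.T;P[:,:2]+=[cx,cy];return P
def col(im,n):
    h=cv2.cvtColor(im,cv2.COLOR_BGR2HSV).astype(int);H,S,V=h[...,0],h[...,1],h[...,2]
    if n=='y':return (H>20)&(H<34)&(S>170)&(V>80)
    if n=='b':return (H>105)&(H<128)&(S>140)&(V>60)
    if n=='r':return ((H<6)|(H>172))&(S>170)&(V>70)
E
python3 - <<'E'
from fit import *
for c,roi in(("side",(95,150,250,265)),("top",(180,120,260,185))):
    im=cv2.imread(f"pics/{c}_c.png")
    for n in 'ybr':
        m=col(im,n);k=np.zeros_like(m);k[roi[1]:roi[3],roi[0]:roi[2]]=1;m&=k
        nb,l,st,ce=cv2.connectedComponentsWithStats(m.astype(np.uint8))
        for i in range(1,nb):
            if st[i,4]>10: print(c,n,st[i],ce[i].round(1))
im=cv2.imread("pics/top_c.png")[125:185,180:255];im=cv2.resize(im,None,fx=9,fy=9,interpolation=2)
cv2.imwrite("pics/tz2.png",im)
im=cv2.imread("pics/side_c.png")[160:255,170:230];cv2.imwrite("pics/sz2.png",cv2.resize(im,None,fx=6,fy=6,interpolation=2))
E
```

```text
side y [176 190   5  18  65] [178.  198.2]
side y [191 191   5  18  71] [193.2 199.3]
side b [193 169  12  21 175] [198.6 179. ]
side r [202 190  10  50 221] [206.1 214.4]
top y [186 139  10   8  55] [190.7 142.7]
top y [188 152   9   8  55] [192.1 155.9]
top b [231 139   4  11  32] [232.7 143.4]
top b [217 140   5  11  33] [218.8 144.9]
top r [187 163  17  17 135] [194.5 168.8]
```

View pics/tz2.png

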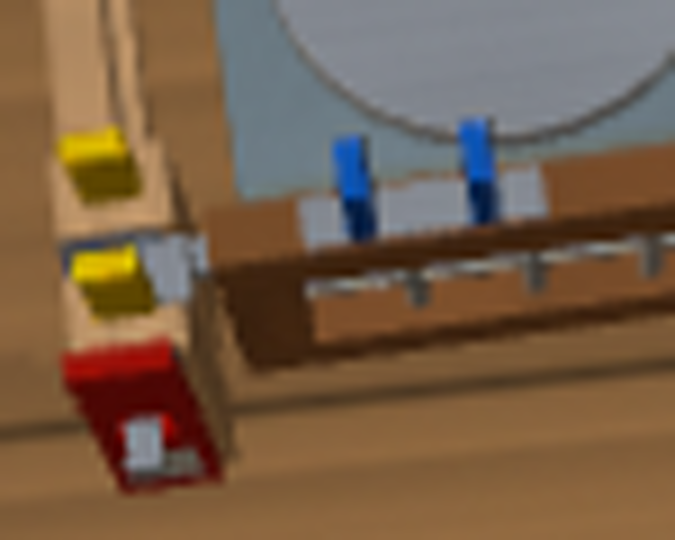

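View pics/sz2.png

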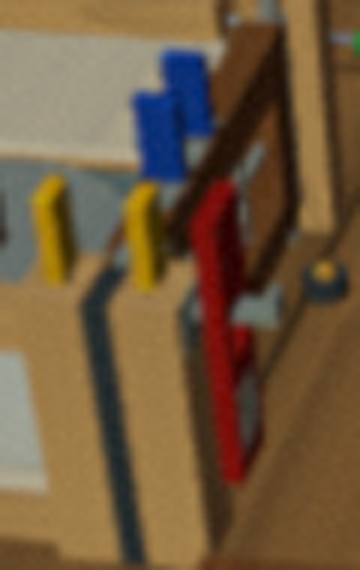

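```bash
cat > fg.py <<'E'
from fit import *
from scipy.optimize import minimize
ims={c:cv2.imread(f"pics/{c}_c.png") for c in C}
roi={"side":(95,150,250,265),"top":(180,120,260,185)}
obs={}
for c in C:
    x0,y0,x1,y1=roi[c]
    for n in 'ybr':
        m=col(ims[c],n)
        if n=='r': m=cv2.morphologyEx(m.astype(np.uint8),cv2.MORPH_CLOSE,np.ones((5,5)))>0
        k=np.zeros(m.shape);k[y0:y1,x0:x1]=m[y0:y1,x0:x1];obs[c,n]=cv2.GaussianBlur(k,(0,0),1.)
def parts(p):
    gx,gy,yaw,ly,sx,sy,tx,ty,tz=p
    B=lambda *a,**k:box(gx,gy,yaw,*a,**k)
    return {'b':[B(.022,.010,.152,.197,0,ly+s*.021) for s in(-1,1)],
     'y':[B(.010,.022,.152,.197,sx+s*.021,sy) for s in(-1,1)],
     'r':[B(.010,.036,tz-.07,tz+.07,tx,ty)]}
def cost(p):
    e=0
    for n,bs in parts(p).items():
        for c in C:
            m=np.zeros((384,512))
            for b in bs:m=np.maximum(m,hullmask(c,b))
            d=cv2.GaussianBlur(m,(0,0),1.)-obs[c,n];e+=(d**2).sum()
    return e
if __name__=="__main__":
    best=None
    for yaw in(0.05,.12,.2):
        p=np.array([.61,-.02,yaw,.035,.0,.145,-.05,.145,.125])
        for it in range(3):
            s=np.vstack([p]+[p+np.eye(9)[i]*(.05 if i==2 else .008) for i in range(9)])
            r=minimize(cost,p,method='Nelder-Mead',options=dict(initial_simplex=s,maxfev=500,xatol=1e-4,fatol=.05));p=r.x
        print(r.fun,p.round(4))
        if best is None or r.fun<best.fun:best=r
    p=best.x;np.save("gp.npy",p)
    rr=R.from_euler('z',p[2]).as_matrix()[:2,:2];g=p[:2]
    for n,v in dict(latch=(0,p[3]),safety=(p[4],p[5]),tag=(p[6],p[7])).items():print(n,(g+rr@v).round(4))
    for c in C:
        im=cv2.resize(ims[c],None,fx=4,fy=4,interpolation=2)
        for bs in parts(p).values():
            for b in bs:
                cv2.polylines(im,[cv2.convexHull(np.round((proj(c,b)+.5)*4).astype(np.int32))],1,(0,255,0),1)
        x0,y0,x1,y1=[4*v for v in ((160,155,235,260) if c=="side" else (175,120,255,190))]
        cv2.imwrite(f"pics/fit_{c}.png",cv2.resize(im[y0:y1,x0:x1],None,fx=1.4,fy=1.4))
E
time python3 fg.py
```

```text
311.4727875730557 [ 0.6424 -0.0162  0.126   0.0391 -0.0296  0.1448 -0.0407  0.1481  0.1227]
300.2034796089849 [ 0.6437 -0.0178  0.1493  0.0405 -0.0288  0.1473 -0.0382  0.1511  0.1201]
131.94366119043943 [ 0.6403 -0.0063  0.1043  0.0289  0.0095  0.1332 -0.0426  0.1376  0.1218]
latch [0.6373 0.0224]
safety [0.6359 0.1271]
tag [0.5836 0.1261]
real	3m44.203s
user	3m8.921s
sys	0m53.178s
```

View pics/fit_side.png

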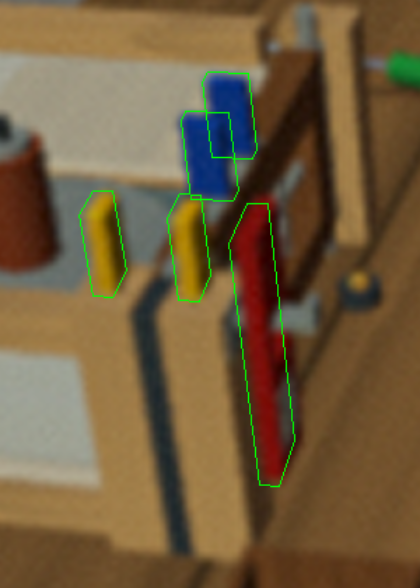

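View pics/fit_top.png

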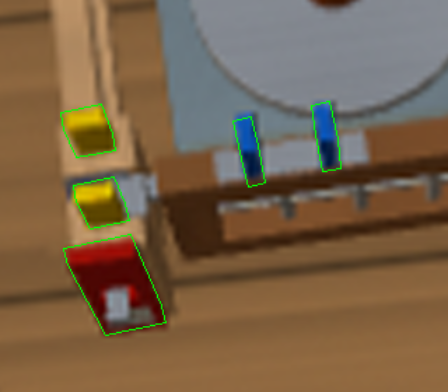

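```bash
python3 - <<'E'
from fit import *
p=np.load("gp.npy")
def T(u,v,s=9,ox=180,oy=125):return (ox+u/s-.5+.5/s,oy+v/s-.5)
A=lambda a,b,z:(onz('top',a,z),onz('top',b,z))
for a,b,z in[(T(212,268),T(660,213),.149),(T(205,208),T(550,165),.149)]:
    P,Q=A(a,b,z);d=P-Q;print(P.round(4),Q.round(4),np.arctan2(-d[0],d[1]))
# rear rail of guard top (outer) crop topz
f=lambda u,v:(135+u/3.6,60+v/3.6)
for a,b in[((165,73),(505,28)),((190,88),(490,50))]:
    P,Q=A(f(*a),f(*b),.150);d=P-Q;print(P.round(4),Q.round(4),np.arctan2(-d[0],d[1]))
# left side rail
P,Q=A(f(165,73),f(188,345),.150);d=P-Q;print('left',np.arctan2(d[1],d[0]),P,Q)
P,Q=A(f(505,28),f(548,250),.150);d=P-Q;print('right',np.arctan2(d[1],d[0]))
# side cam rails: left rail outer top edge and post
fs=lambda u,v:(95+u/3.6,145+v/3.6)
P=onz('side',fs(20,215),.15);Q=onz('side',fs(285,240),.15);d=P-Q;print('side left',np.arctan2(d[1],d[0]),P,Q)
# overlay model outlines
yaw=p[2];gx,gy=p[:2];off=p[5]-.145
r=R.from_euler('z',yaw).as_matrix()[:2,:2];o=p[:2]+r@[0,off]
print("origin",o,'ly',p[3]-off,'tagy',p[7]-off)
im={c:cv2.imread(f"pics/{c}_c.png") for c in C}
bx=[box(*o,yaw,.075,.04,0,.15,sx,.145) for sx in(p[4],)]+[box(*o,yaw,.022,.223,.0,.149,0,p[3]-off-.16+.1115)]
bx+=[box(*o,yaw,.036,.012,.137,.143,p[4]-.0375-.018,.145)]
for c,(x0,y0,x1,y1) in(("side",(160,155,235,260)),("top",(175,120,305,190))):
    I=cv2.resize(im[c],None,fx=5,fy=5,interpolation=2)
    for b in bx:
        q=np.round((proj(c,b)+.5)*5).astype(int)
        for i in range(8):
            for j in range(i):
                if bin(i^j).count('1')==1:cv2.line(I,q[i].tolist(),q[j].tolist(),(0,255,0),1)
    cv2.imwrite(f"pics/ov_{c}.png",I[y0*5:y1*5,x0*5:x1*5])
E
```

```text
[0.6251 0.0953 0.149 ] [ 0.6283 -0.0591  0.149 ] 0.021266038886049905
[0.647 0.096 0.149] [ 0.6497 -0.0234  0.149 ] 0.02292671466186847
[0.8865 0.1488 0.15  ] [ 0.8979 -0.162   0.15  ] 0.03687859316759929
[0.8685 0.1271 0.15  ] [ 0.8768 -0.1457  0.15  ] 0.030388160485864072
left 0.01704502702935856 [0.88645581 0.14882835 0.15      ] [0.62506038 0.14437242 0.15      ]
right 0.04661672833791449
side left 0.03329713551766478 [0.87518863 0.1650499  0.15      ] [0.65858975 0.15783511 0.15      ]
origin [ 0.64152809 -0.01807787] ly 0.04070419970221335 tagy 0.14940335226035034
```

View pics/ov_side.png

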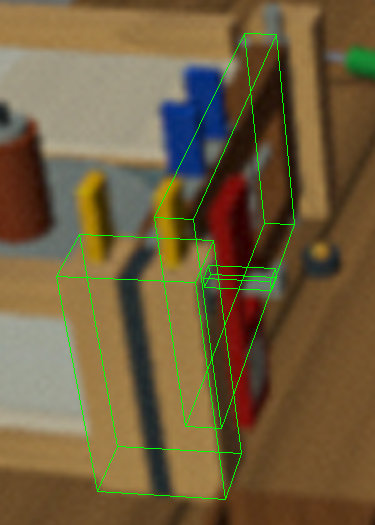

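View pics/ov_top.png

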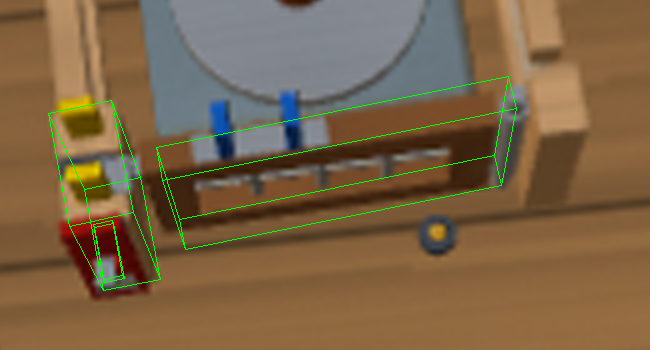

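```bash
cat > fc.py <<'E'
from fit import *
def cen(m):
    ys,xs=np.mgrid[0:384,0:512];s=m.sum();return np.array([(xs*m).sum()/s,(ys*m).sum()/s])
obs={('side','y1'):(178.,198.2),('side','y0'):(193.2,199.3),('side','b'):(198.6,179.),
('top','y1'):(190.7,142.7),('top','y0'):(192.1,155.9),('top','b0'):(232.7,143.4),('top','b1'):(218.8,144.9),('top','r'):(194.7,169.8)}
T=lambda u,v:(180+u/9-.5,125+v/9-.5)
def boxes(p):
    gx,gy,yaw,ly,sx,tx,ty,tz=p
    B=lambda *a,**k:box(gx,gy,yaw,*a,**k)
    d={f'b{i}':B(.022,.010,.152,.197,0,ly+s*.021) for i,s in enumerate((-1,1))}
    d|={f'y{i}':B(.010,.022,.152,.197,sx+s*.021,.145) for i,s in enumerate((-1,1))}
    d['r']=B(.010,.036,tz-.07,tz+.07,tx,ty)
    return d
def res(p,yp=.03,w=True):
    d=boxes(p);r=[];gx,gy,yaw,ly=p[:4]
    for (c,n),o in obs.items():
        m=np.maximum(hullmask(c,d['b0']),hullmask(c,d['b1'])) if n=='b' else hullmask(c,d[n])
        r+=list((cen(m)-o))
    rr=R.from_euler('z',yaw).as_matrix()
    K=[('top',(-.011,ly+.063,.149),T(212,268)),('top',(.011,ly+.063,.149),T(205,208))]
    # tag bottom/top in side
    K+=[('side',(p[5]+.005,p[6]+.018,p[7]+.07),(170+203/6,160+188/6)),('side',(p[5]+.005,p[6]+.018,p[7]-.07),(170+222/6,160+478/6)),('side',(p[5]-.005,p[6]+.018,p[7]-.07),(170+242/6,160+482/6))]
    for c,l,o in K:r+=list(.7*(proj(c,rr@l+[gx,gy,0])[0]-o))
    return np.r_[r,(yaw-yp)/.01,(p[7]-.125)/.003]
if __name__=="__main__":
    r=least_squares(res,[.637,-.018,.03,.04,.005,-.045,.145,.125],diff_step=2e-3,x_scale=[.01]*8)
    p=r.x;np.save("gp2.npy",p);print(r.cost,p.round(4));print(r.fun[:-2].reshape(-1,2).round(1).tolist(),r.fun[-2:])
    rr=R.from_euler('z',p[2]).as_matrix()[:2,:2]
    for n,v in dict(latch=(0,p[3]),hinge=(0,p[3]-.16),safety=(p[4],.145),tag=(p[5],p[6])).items():print(n,(p[:2]+rr@v).round(4))
    im={c:cv2.imread(f"pics/{c}_c.png") for c in C};o=p[:2];yaw=p[2]
    bx=[box(*o,yaw,.075,.04,0,.15,p[4],.145),box(*o,yaw,.022,.223,.0,.149,0,p[3]-.16+.1115),box(*o,yaw,.036,.012,.137,.143,p[4]-.0375-.018,.145)]+list(boxes(p).values())
    for c,(x0,y0,x1,y1) in(("side",(160,155,235,260)),("top",(175,120,305,190))):
        I=cv2.resize(im[c],None,fx=5,fy=5,interpolation=2)
        for b in bx:
            q=np.round((proj(c,b)+.5)*5).astype(int)
            for i in range(8):
                for j in range(i):
                    if bin(i^j).count('1')==1:cv2.line(I,q[i].tolist(),q[j].tolist(),(0,255,0),1)
        cv2.imwrite(f"pics/ov2_{c}.png",I[y0*5:y1*5,x0*5:x1*5])
E
python3 fc.py
```

```text
17.135851459092393 [ 0.6371 -0.0191  0.0329  0.0454  0.0046 -0.0508  0.1412  0.1267]
[[-0.1, -0.8], [-0.3, -0.6], [0.2, 0.5], [0.4, -0.2], [0.3, -0.4], [-1.1, 1.5], [-1.1, 2.0], [2.1, 0.3], [1.5, 0.4], [1.5, 0.4], [-2.0, 2.8], [-0.4, -1.0], [-0.3, -1.2]] [0.28774489 0.55077155]
latch [0.6357 0.0263]
hinge [ 0.6409 -0.1336]
safety [0.6369 0.126 ]
tag [0.5818 0.1204]fc.py:3: RuntimeWarning: invalid value encountered in scalar divide
  ys,xs=np.mgrid[0:384,0:512];s=m.sum();return np.array([(xs*m).sum()/s,(ys*m).sum()/s])
```

View pics/ov2_side.png

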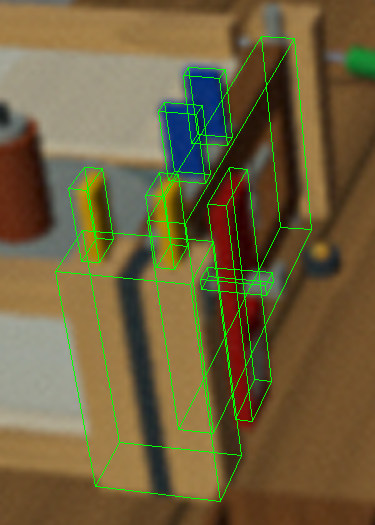

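View pics/ov2_top.png

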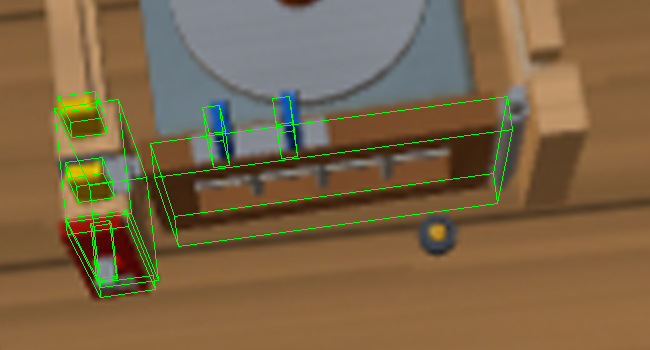

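```bash
cat > fc2.py <<'E'
import fc
from fc import *
im={c:cv2.imread(f"pics/{c}_c.png") for c in C}
def soft(c,n):
    h=cv2.cvtColor(im[c],cv2.COLOR_BGR2HSV).astype(int);H,S,V=h[...,0],h[...,1],h[...,2]
    if n=='y':return (H>20)&(H<34)&(S>150)&(V>50)
    if n=='b':return (H>105)&(H<128)&(S>110)&(V>30)
    if n=='r':return ((H<8)|(H>170))&(S>150)&(V>40)
roi={"side":(165,155,235,260),"top":(180,132,245,185)}
ob={}
for c in C:
    x0,y0,x1,y1=roi[c]
    for n in 'ybr':
        k=np.zeros((384,512),np.uint8);k[y0:y1,x0:x1]=soft(c,n)[y0:y1,x0:x1]
        k=cv2.morphologyEx(k,cv2.MORPH_CLOSE,np.ones((7,7)) if n=='r' else np.ones((1,1)))
        nb,l,st,ce=cv2.connectedComponentsWithStats(k)
        for i in range(1,nb):
            if st[i,4]>15:ob.setdefault((c,n),[]).append((ce[i],st[i]))
for k,v in ob.items():
    for x in v:print(k,x[0].round(1),x[1])
E
python3 fc2.py
```

```text
('side', 'y') [178.4 197.9] [176 189   6  19  84]
('side', 'y') [193.7 199.3] [191 191   7  18  88]
('side', 'b') [198.5 179. ] [192 168  14  22 188]
('side', 'r') [206.8 213. ] [201 189  13  52 347]
('top', 'y') [190.7 142.7] [186 139  10   8  55]
('top', 'y') [192.1 155.9] [188 152   9   8  55]
('top', 'b') [232.6 143.4] [231 138   4  12  37]
('top', 'b') [218.8 145.2] [217 140   5  12  40]
('top', 'r') [195.3 170.5] [187 163  18  17 194]
```

```bash
cat > fc3.py <<'E'
from fit import *
from fc import boxes,cen
O=[('side','y1',178.4,197.9),('side','y0',193.7,199.3),('side','b',198.5,179.),('top','y1',190.8,142.9),('top','y0',192.3,156.1),
('top','b0',232.6,143.5),('top','b1',218.8,145.2),('top','r',195.3,170.5),('side','r',206.8,213.2)]
def res(p):
    # p: 8 geometric + image shifts (4)
    d=boxes(p[:8]);r=[];sh={'side':p[8:10]*1e2,'top':p[10:12]*1e2}
    for c,n,u,v in O:
        m=np.maximum(hullmask(c,d['b0']),hullmask(c,d['b1'])) if n=='b' else hullmask(c,d[n])
        r+=list((cen(m)+sh[c]-[u,v])/.5)
    return np.r_[r,(p[2]-.028)/.01,(p[7]-.125)/.0015,p[8:]*1e2/1.]
r=least_squares(res,[.637,-.018,.03,.04,.005,-.045,.145,.125,0,0,0,0],diff_step=1e-3,x_scale=[.01]*12,bounds=([.6,-.05,-.05,0,-.05,-.1,.12,.11]+[-.05]*4,[.68,.02,.1,.08,.05,0,.17,.14]+[.05]*4))
J=r.jac;cov=np.linalg.inv(J.T@J);p=r.x;np.save("gp3.npy",p[:8]);np.save("sh.npy",p[8:]*100)
print(r.cost,p[:8].round(4),np.sqrt(np.diag(cov))[:8].round(4),p[8:]*100);print((r.fun[:18]*.5).reshape(-1,2).round(1).tolist())
rr=R.from_euler('z',p[2]).as_matrix()[:2,:2]
for n,v in dict(latch=(0,p[3]),hinge=(0,p[3]-.16),safety=(p[4],.145),tag=(p[5],p[6])).items():print(n,(p[:2]+rr@v).round(4))
im={c:cv2.imread(f"pics/{c}_c.png") for c in C};o=p[:2];yaw=p[2];sh={'side':p[8:10]*1e2,'top':p[10:12]*1e2}
bx=[box(*o,yaw,.075,.04,0,.15,p[4],.145),box(*o,yaw,.022,.223,.0,.149,0,p[3]-.16+.1115),box(*o,yaw,.036,.012,.137,.143,p[4]-.0375-.018,.145)]+list(boxes(p[:8]).values())
for c,(x0,y0,x1,y1) in(("side",(160,155,235,260)),("top",(175,120,305,190))):
    I=cv2.resize(im[c],None,fx=5,fy=5,interpolation=2)
    for b in bx:
        q=np.round((proj(c,b)+sh[c]+.5)*5).astype(int)
        for i in range(8):
            for j in range(i):
                if bin(i^j).count('1')==1:cv2.line(I,q[i].tolist(),q[j].tolist(),(0,255,0),1)
    cv2.imwrite(f"pics/ov3_{c}.png",I[y0*5:y1*5,x0*5:x1*5])
E
python3 fc3.py
```

```text
Traceback (most recent call last):
  File "fc3.py", line 13, in <module>
    J=r.jac;cov=np.linalg.inv(J.T@J);p=r.x;np.save("gp3.npy",p[:8]);np.save("sh.npy",p[8:]*100)
                ~~~~~~~~~~~~~^^^^^^^
numpy.linalg.LinAlgError: Singular matrix
```

```bash
python3 - <<'E'
import cv2,numpy as np
a=cv2.imread("pics/ov3_side.png");b=cv2.imread("pics/ov3_top.png")
a=cv2.resize(a,None,fx=1,fy=1);h=max(a.shape[0],b.shape[0])
pad=lambda x:np.vstack([x,np.zeros((h-x.shape[0],x.shape[1],3),np.uint8)])
cv2.imwrite("pics/ov3.png",np.hstack([pad(a),pad(b[:,:420])]))
E
```

```text
[ WARN:0@0.011] global loadsave.cpp:275 findDecoder imread_('pics/ov3_side.png'): can't open/read file: check file path/integrity
[ WARN:0@0.011] global loadsave.cpp:275 findDecoder imread_('pics/ov3_top.png'): can't open/read file: check file path/integrity
Traceback (most recent call last):
cv2.error: OpenCV(4.12.0) /io/opencv/modules/imgproc/src/resize.cpp:4208: error: (-215:Assertion failed) !ssize.empty() in function 'resize'
```

```bash
python3 - <<'E'
s=open('fc3.py').read()
s=s.replace("""        m=np.maximum(hullmask(c,d['b0']),hullmask(c,d['b1'])) if n=='b' else hullmask(c,d[n])
        r+=list((cen(m)+sh[c]-[u,v])/.5)""","""        r+=list((pc(c,np.vstack([d['b0'],d['b1']]) if n=='b' else d[n])+sh[c]-[u,v])/.5)""")
s=s.replace("def res(p):","""def pc(c,P):
    q=cv2.convexHull(proj(c,P).astype(np.float32)).reshape(-1,2).astype(float);q0=q.mean(0);q-=q0
    x,y=q.T;X,Y=np.roll(x,-1),np.roll(y,-1);a=x*Y-X*y
    return q0+np.array([((x+X)*a).sum(),((y+Y)*a).sum()])/(3*a.sum())
def res(p):""",1).replace("diff_step=1e-3,","").replace("('side','b',198.5,179.)","('side','b',198.6,178.9)")
open('fc3.py','w').write(s)
E
python3 fc3.py;python3 - <<'E'
import cv2,numpy as np
a=cv2.imread("pics/ov3_side.png");b=cv2.imread("pics/ov3_top.png")
h=max(a.shape[0],b.shape[0])
pad=lambda x:np.vstack([x,np.zeros((h-x.shape[0],x.shape[1],3),np.uint8)])
cv2.imwrite("pics/ov3.png",np.hstack([pad(a),pad(b[:,:420])]))
E
```

```text
8.766950676959521 [ 0.6378 -0.0169  0.0288  0.04    0.0016 -0.0509  0.1422  0.1246] [0.001  0.0007 0.0024 0.0016 0.0011 0.0013 0.0021 0.0014] [ 0.18782861  0.24902337  0.21399266 -0.20207539]
[[-0.2, 0.1], [-0.4, 0.0], [0.3, 0.2], [-0.2, -0.2], [-0.4, -0.3], [0.1, 0.7], [0.1, 0.8], [0.6, -0.7], [0.1, 1.2]]
latch [0.6366 0.0231]
hinge [ 0.6412 -0.1369]
safety [0.6352 0.1281]
tag [0.5828 0.1238]
```

View pics/ov3.png

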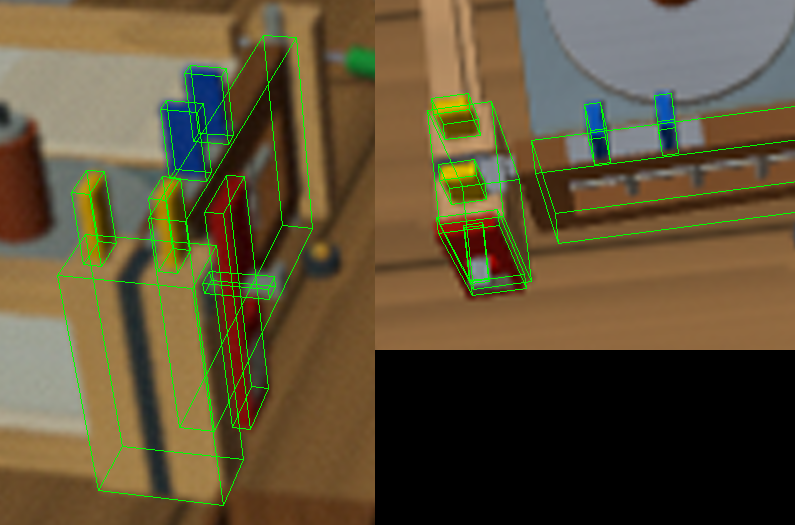

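```bash
python3 - <<'E'
import cv2
a=cv2.imread("pics/top_c.png")[178:225,138:185];b=cv2.imread("pics/side_c.png")[245:312,188:246]
cv2.imwrite("pics/cad.png",cv2.hconcat([cv2.resize(a,(390,390),interpolation=2),cv2.resize(b,(338,390),interpolation=2)]))
E
```

```text
(no output)
```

View pics/cad.png

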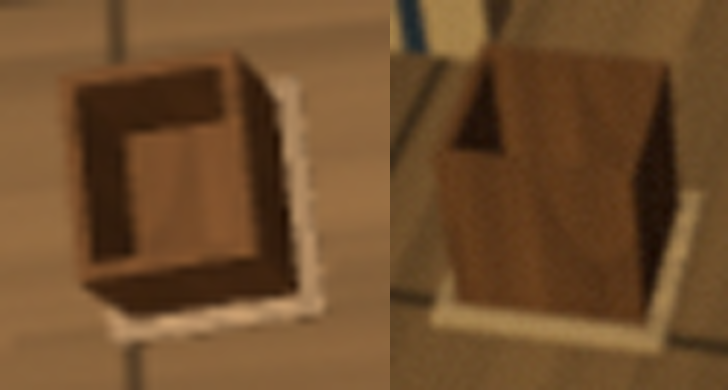

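```bash
cat > cad.py <<'E'
from fit import *
t=lambda u,v:('top',138+u/8.3-.5,178+v/8.3-.5)
s=lambda u,v:('side',188+u/5.83-.5,245+v/5.83-.5)
# order corners: (+x,+y),(+x,-y),(-x,-y),(-x,+y)
K=[(t(62,77),(1,1,.09)),(t(237,55),(1,-1,.09)),(t(262,255),(-1,-1,.09)),(t(85,283),(-1,1,.09)),
(s(50,150),(1,1,.09)),(s(245,180),(-1,1,.09)),(s(278,62),(-1,-1,.09)),(s(100,45),(1,-1,.09)),(s(253,320),(-1,1,.003))]
def res(p):
    r=[];M=R.from_euler('z',p[2]).as_matrix()
    for (c,u,v),(a,b,z) in K:
        r+=list(proj(c,M@[a*.041,b*.035,z]+[p[0],p[1],0])[0]-[u,v])
    return r
r=least_squares(res,[.53,.27,.05]);print(r.x,r.cost,np.round(r.fun,1).reshape(-1,2).tolist());np.save("cad.npy",r.x)
q=[onz('top',K[i][0][1:],.09) for i in range(4)];print([np.linalg.norm(q[i]-q[(i+1)%4]).round(4) for i in range(4)])
E
python3 cad.py
```

```text
[0.51767806 0.25854773 0.04084563] 4.036235824600198 [[-0.0, 0.1], [0.4, -0.4], [-0.0, 0.5], [-0.6, 0.3], [-1.0, 0.6], [-0.2, -0.6], [0.8, -0.8], [-0.9, -1.2], [0.9, 1.0]]
[np.float64(0.0685), np.float64(0.0794), np.float64(0.0685), np.float64(0.0817)]
```

```bash
cat > mv.py <<'E'
from h import *
def down(yaw): # tool z down, tool y axis at world angle yaw (from +y, anticlockwise)
    y=np.array([-np.sin(yaw),np.cos(yaw),0]);z=np.array([0,0,-1.]);return np.c_[np.cross(y,z),y,z]
def go(pos,yaw,quiet=False):
    s=get_state();M=R.from_rotvec(s["eef_rot"]).as_matrix()
    d=M.T@(np.array(pos)-s["tcp_pos"])*100
    best=min((R.from_matrix(M.T@down(yaw+k)).as_rotvec() for k in(0,np.pi)),key=lambda v:np.linalg.norm(v))
    print("t",round(s["time_s"],2),"tcp",s["tcp_pos"].round(4),"F",s["wrist_force"].round(1),"w",round(s["grip_width"],3),"q",s["qpos"].round(2));print("shift cm",d.round(2),"turn",best.round(3), "alt turn", R.from_matrix(M.T@down(yaw)).as_rotvec().round(2), R.from_matrix(M.T@down(yaw+np.pi)).as_rotvec().round(2))
    return d,best
E
python3 - <<'E'
from mv import *
s=get_state();M=R.from_rotvec(s["eef_rot"]).as_matrix();print(M.round(3),s["time_s"])
p=np.load("gp3.npy");rr=R.from_euler('z',p[2]).as_matrix()[:2,:2]
print(p[:2]+rr@[p[5]-.003,.144], p[:2]+rr@[p[5],p[6]])
go([.5795,.1245,.30],.029)
E
```

```text
[[ 0.916  0.4   -0.   ]
 [ 0.4   -0.916  0.   ]
 [-0.    -0.    -1.   ]] 1.2
[0.57974967 0.12545476] [0.58279957 0.12376474]
t 1.2 tcp [ 0.2501 -0.5727  0.2139] F [ 0.8 -0.1 -0.8] w 1.001 q [-1.25  0.49  1.35 -0.    1.3  -0.1 ]
shift cm [ 58.09 -50.71  -8.61] turn [-0.     0.     0.383] alt turn [-0.   -0.   -2.76] [-0.    0.    0.38]
```

Call:
step_arm([
  [0,0,-6,0,0,0.1,0.8],
  [6,-5,-8.6,0,0,0.2,0.8],
  [10,-8.7,-8.6,0,0,0.38,0.8],
  [14,-12.2,-8.6,0,0,0.38,0.8],
  [18.5,-16.2,-8.6,0,0,0.38,0.8],
  [23,-20,-8.6,0,0,0.38,0.8],
  [27.5,-24,-8.6,0,0,0.38,0.8],
  [32,-28,-8.6,0,0,0.38,0.8],
  [36.5,-31.9,-8.6,0,0,0.38,0.8],
  [41,-35.8,-8.6,0,0,0.38,0.8],
])

```text
time_s: 2.45
tcp_pos: [0.4832, -0.0787, 0.3002]
eef_rot: [3.141, 0.05, 0.001]
wrist_force: [0.9, -0.6, 0.0]
grip_width: 0.796
```

```bash
python3 - <<'E'
from mv import *
go([.5795,.1245,.26],.029)
E
```

```text
t 2.45 tcp [ 0.4832 -0.0787  0.3002] F [ 0.9 -0.6  0. ] w 0.796 q [-0.28  0.22  1.54 -0.    1.39  1.26]
shift cm [ 10.27 -20.     4.02] turn [ 0.    -0.001  0.003] alt turn [ 0.    0.   -3.14] [ 0. -0.  0.]
```

Call:
step_arm([
  [2.5,-5,0,0,0,0,0.8],
  [5,-10,0,0,0,0,0.8],
  [7.5,-14.5,1,0,0,0,0.8],
  [9,-17.5,2.5,0,0,0,0.8],
  [9,-17.5,4,0,0,0,0.8],
  [9,-17.5,4,0,0,0,0.8],
])

```text
time_s: 3.2
tcp_pos: [0.5661, 0.0968, 0.2588]
eef_rot: [3.141, 0.05, -0.004]
wrist_force: [0.6, -0.3, 0.7]
grip_width: 0.802
```

```bash
python3 - <<'E'
from mv import *
go([.5795,.1245,.157],.029)
for c in C:
    im=read_camera(c);cv2.imwrite(f"pics/a_{c}.png",im)
a=cv2.imread("pics/a_side.png")[120:270,140:300];b=cv2.imread("pics/a_top.png")[100:250,130:290]
cv2.imwrite("pics/a.png",cv2.hconcat([cv2.resize(a,None,fx=2.5,fy=2.5),cv2.resize(b,None,fx=2.5,fy=2.5)]))
E
```

```text
t 3.2 tcp [0.5661 0.0968 0.2588] F [ 0.6 -0.3  0.7] w 0.802 q [ 0.07  0.38  1.41 -0.    1.35  1.6 ]
shift cm [ 1.46 -2.73 10.18] turn [0.    0.002 0.003] alt turn [-0.    0.   -3.14] [0. 0. 0.]
```

View pics/a.png

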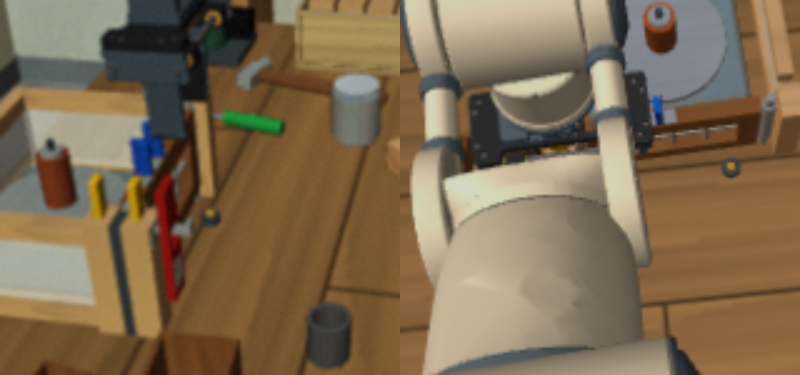

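The gripper is seen above the gate's near end. The red tag is untouched at crop (168,235). I'll align over it and go part way down.

Call:
step_arm([
  [1.5,-2.7,0,0,0,0,0.8],
  [1.5,-2.7,2,0,0,0,0.8],
  [1.5,-2.7,4.2,0,0,0,0.8],
  [1.5,-2.7,4.2,0,0,0,0.8],
])

```text
time_s: 3.8
tcp_pos: [0.5805, 0.1238, 0.2176]
eef_rot: [3.141, 0.048, -0.003]
wrist_force: [0.2, -0.6, 0.3]
grip_width: 0.797
```

```bash
cat > look.py <<'E'
from mv import *
import sys
def look(n,sr=(150,150,260,260),f=4):
    for c in C: cv2.imwrite(f"pics/{n}_{c}.png",read_camera(c))
    x0,y0,x1,y1=sr;a=cv2.imread(f"pics/{n}_side.png")[y0:y1,x0:x1]
    cv2.imwrite(f"pics/{n}.png",cv2.resize(a,None,fx=f,fy=f,interpolation=2))
E
python3 - <<'E'
from look import *
go([.5795,.1245,.157],.029)
look("b")
E
```

```text
t 3.8 tcp [0.5805 0.1238 0.2176] F [ 0.2 -0.6  0.3] w 0.797 q [ 0.11  0.45  1.42 -0.    1.28  1.65]
shift cm [-0.08 -0.07  6.06] turn [0.    0.002 0.002] alt turn [-0.    0.   -3.14] [0. 0. 0.]
```

View pics/b.png

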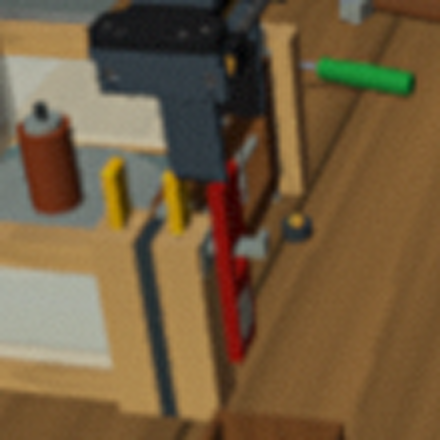

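View pics/b_top.png

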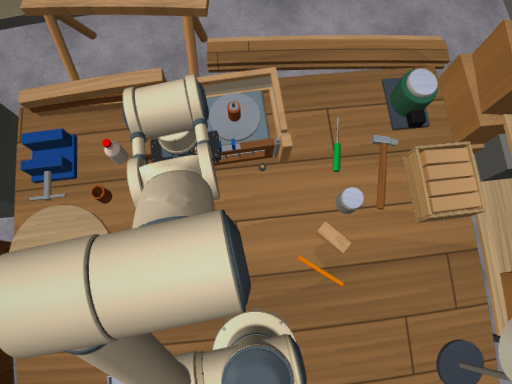

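```bash
python3 - <<'E'
from look import *
t=np.array([.5805,.1238,.2176])
for dx in(-.016,.016):
  for dy in(.0364,.05):print(dx,dy,(proj('side',t+[dx,dy,0])[0]-[150,150])*4)
p=np.load("gp3.npy");rr=R.from_euler('z',p[2]).as_matrix()[:2,:2]
for x in(-.005,.005):
    q=p[:2]+rr@[p[5]+x,p[6]+.018];print('tagtop near',(proj('side',[*q,p[7]+.07])[0]-[150,150]+np.load("sh.npy")[:2])*4)
E
```

```text
-0.016 0.0364 [221.84486518 174.2218169 ]
-0.016 0.05 [214.41403603 186.10715856]
0.016 0.0364 [172.51729954 169.32876717]
0.016 0.05 [164.51769127 181.05414056]
tagtop near [216.70082872 188.71716186]
tagtop near [201.58453407 187.44198271]
```

Call:
step_arm([
  [-0.1,0,2,0,0,0,0.8],
  [-0.1,0,4,0,0,0,0.8],
  [-0.1,0,6,0,0,0,0.8],
  [-0.1,0,6,0,0,0,0.65],
  [-0.1,0,6,0,0,0,0.5],
], force=20)

```text
time_s: 4.53
tcp_pos: [0.5809, 0.1245, 0.1594]
eef_rot: [-3.141, -0.05, -0.003]
wrist_force: [0.0, 0.3, 0.1]
grip_width: 0.609
```

```bash
python3 - <<'E'
from look import *
go([.5795,.1245,.157],.029)
look("c")
E
```

```text
t 4.53 tcp [0.5809 0.1245 0.1594] F [0.  0.3 0.1] w 0.609 q [ 0.11  0.51  1.49 -0.    1.14  1.65]
shift cm [-0.14 -0.    0.24] turn [-0.    -0.002  0.003] alt turn [ 0.   -0.   -3.14] [-0. -0.  0.]
```

View pics/c.png

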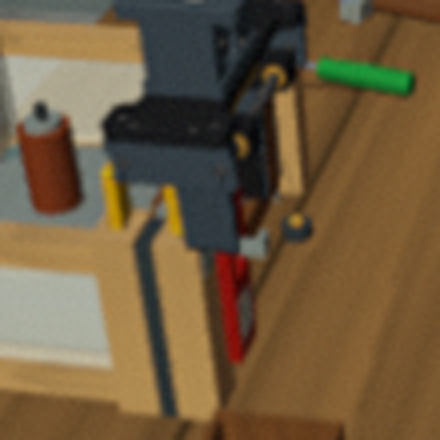

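The finger is beside the tag at crop (212,245), level with its upper part. Now I'll close on it.

Call:
step_arm([
  [-0.1,0,0.1,0,0,0,0.45],
  [-0.1,0,0.1,0,0,0,0.35],
  [-0.1,0,0.1,0,0,0,0.3],
  [-0.1,0,0.1,0,0,0,0.3],
  [-0.1,0,0.1,0,0,0,0.3],
  [-0.1,0,0.1,0,0,0,0.3],
], force=20)

```text
time_s: 5.38
tcp_pos: [0.5792, 0.1246, 0.1572]
eef_rot: [-3.141, -0.05, -0.0]
wrist_force: [-2.7, 0.2, 5.9]
grip_width: 0.392
```

Call:
step_arm([
  [0,0,-0.4,0,0,0,0.3],
  [0,0,-0.8,0,0,0,0.3],
  [0,0,-1.2,0,0,0,0.3],
  [0,0,-1.3,0,0,0,0.3],
  [0,0,-1.3,0,0,0,0.3],
])

```text
time_s: 6.0
tcp_pos: [0.5791, 0.1246, 0.17]
eef_rot: [-3.141, -0.05, -0.0]
wrist_force: [0.0, 0.0, -0.9]
grip_width: 0.392
```

```bash
python3 - <<'E'
from look import *
go([.535,.1245,.170],.029)
look("d")
E
```

```text
t 6.0 tcp [0.5791 0.1246 0.17  ] F [ 0.   0.  -0.9] w 0.392 q [0.11 0.49 1.48 0.   1.17 1.65]
shift cm [-4.41 -0.13 -0.  ] turn [-0.    -0.     0.003] alt turn [ 0.   -0.   -3.14] [-0. -0.  0.]
```

View pics/d.png

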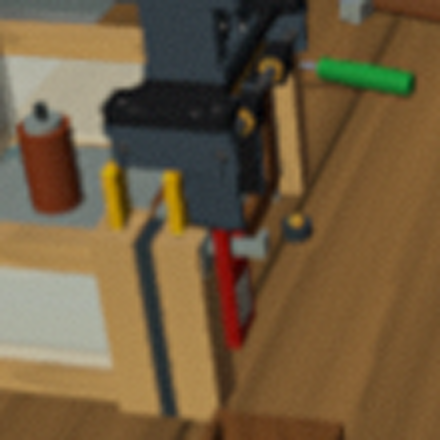

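Call:
step_arm([
  [-0.8,0,0,0,0,0,0.3],
  [-1.8,0,0,0,0,0,0.3],
  [-2.8,0,0,0,0,0,0.3],
  [-3.8,0,0,0,0,0,0.3],
  [-5,0,0,0,0,0,0.3],
  [-5.5,0,0,0,0,0,0.3],
  [-5.5,0,0,0,0,0,0.3],
])

```text
time_s: 6.98
tcp_pos: [0.5239, 0.1229, 0.17]
eef_rot: [3.141, 0.05, 0.0]
wrist_force: [0.9, -0.8, -0.9]
grip_width: 0.395
```

```bash
python3 - <<'E'
from look import *
go([.5177,.2585,.235],.041)
look("e",(150,150,290,290))
E
```

```text
t 6.97 tcp [0.5239 0.1229 0.17  ] F [ 0.9 -0.8 -0.9] w 0.395 q [ 0.12  0.42  1.62 -0.    1.1   1.66]
shift cm [ -0.19 -13.58  -6.5 ] turn [ 0.    -0.    -0.009] alt turn [-0.   -0.    3.13] [ 0.   -0.   -0.01]
```

View pics/e.png

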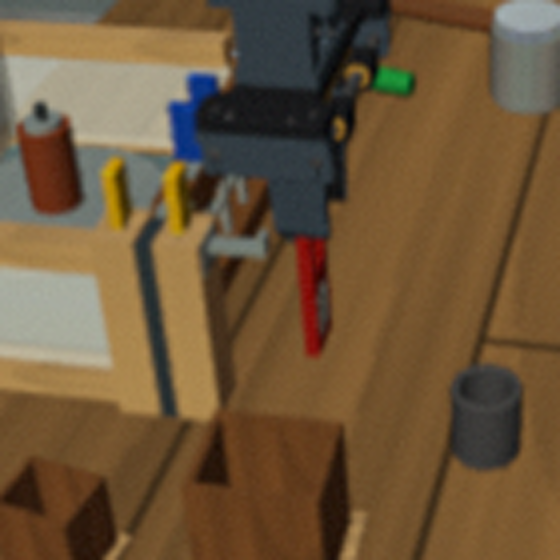

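The tag is clear of the hook at crop (312,300). Next I raise it and carry it over the caddy.

Call:
step_arm([
  [0,0,-3,0,0,0,0.3],
  [0,0,-6,0,0,0,0.3],
  [0,-3,-6.5,0,0,0,0.3],
  [-0.2,-6.5,-6.5,0,0,0,0.3],
  [-0.3,-10,-6.5,0,0,-0.01,0.3],
  [-0.4,-12.5,-6.5,0,0,-0.01,0.3],
  [-0.4,-13.6,-6.5,0,0,-0.01,0.3],
  [-0.4,-13.6,-6.5,0,0,-0.01,0.3],
  [-0.4,-13.6,-6.5,0,0,-0.01,0.3],
])

```text
time_s: 8.2
tcp_pos: [0.516, 0.2578, 0.2349]
eef_rot: [3.141, 0.065, -0.0]
wrist_force: [-0.5, -0.8, -0.5]
grip_width: 0.396
```

```bash
python3 - <<'E'
from look import *
go([.5160,.2585,.110],.041)
look("f",(130,150,290,320),3.5)
E
```

```text
t 8.2 tcp [0.516  0.2578 0.2349] F [-0.5 -0.8 -0.5] w 0.396 q [ 0.36  0.41  1.44 -0.    1.3   1.89]
shift cm [ 0.   -0.07 12.49] turn [0. 0. 0.] alt turn [-0.    0.   -3.14] [0. 0. 0.]
```

View pics/f.png

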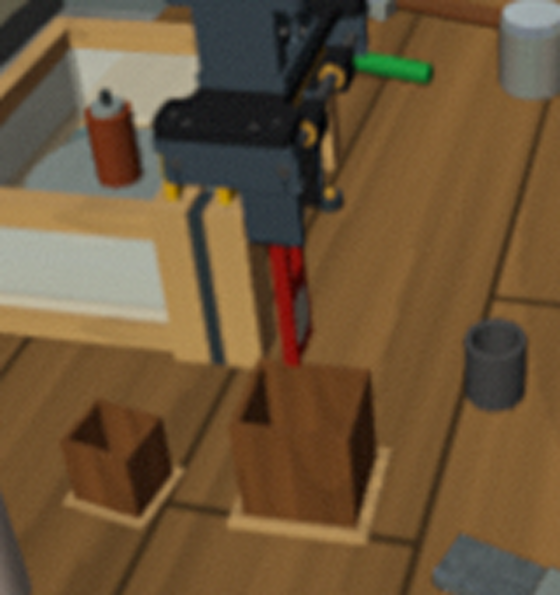

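```bash
python3 - <<'E'
from look import *
for P in([.514,.2758,.133],[.524,.2758,.133],[.519,.2758,.133]):print((proj('side',P)[0]-[130,150])*3.5)
E
```

```text
[292.74396438 363.54168577]
[278.11050493 361.55750918]
[285.41721312 362.54910022]
```

The prediction agrees with the picture. The tag's bottom edge is at crop (285–298,363), over the larger caddy. Lowering.

Call:
step_arm([
  [0,0,2.5,0,0,0,0.3],
  [0,0,5,0,0,0,0.3],
  [0,0,7.5,0,0,0,0.3],
  [0,0,9.5,0,0,0,0.3],
  [0,0,11,0,0,0,0.3],
  [0,0,12,0,0,0,0.3],
  [0,0,12.4,0,0,0,0.3],
  [0,0,12.4,0,0,0,0.3],
])

```text
time_s: 9.3
tcp_pos: [0.516, 0.2587, 0.1111]
eef_rot: [-3.141, -0.066, -0.0]
wrist_force: [-0.4, -0.2, -1.2]
grip_width: 0.391
```

```bash
python3 - <<'E'
from look import *
go([.5160,.2585,.108],.041)
look("g",(130,150,290,320),3.5)
E
```

```text
t 9.3 tcp [0.516  0.2587 0.1111] F [-0.4 -0.2 -1.2] w 0.391 q [0.36 0.55 1.58 0.   1.01 1.89]
shift cm [0.   0.02 0.31] turn [-0.    -0.     0.001] alt turn [ 0.   -0.   -3.14] [-0. -0.  0.]
```

View pics/g.png

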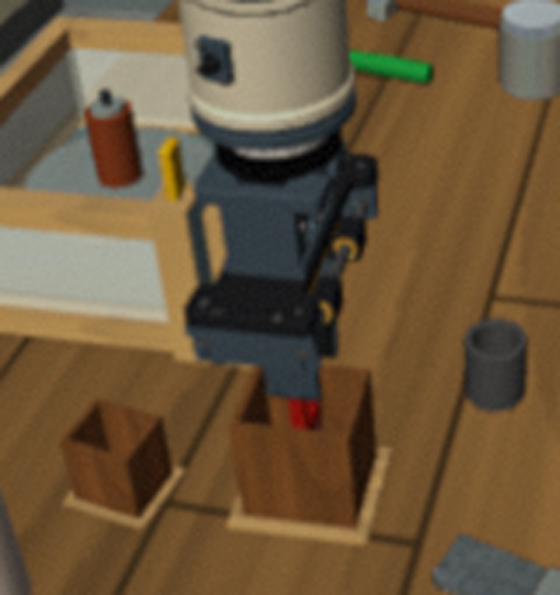

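The tag is inside the larger caddy at crop (305,410). I'll feel for the floor in small steps.

Call:
step_arm([
  [0,0,0.15,0,0,0,0.3],
  [0,0,0.3,0,0,0,0.3],
  [0,0,0.3,0,0,0,0.3],
])

```text
time_s: 9.78
tcp_pos: [0.516, 0.2587, 0.1082]
eef_rot: [-3.141, -0.066, -0.001]
wrist_force: [0.0, -1.4, 3.2]
grip_width: 0.393
```

Call:
step_arm([
  [0,0,0.15,0,0,0,0.3],
  [0,0,0.2,0,0,0,0.3],
])

```text
time_s: 10.02
tcp_pos: [0.5173, 0.2588, 0.1075]
eef_rot: [-3.14, -0.066, -0.005]
wrist_force: [-1.0, -2.8, 27.0]
grip_width: 0.395
```

Call:
step_arm([
  [0,0,-0.2,0,0,0,0.3],
  [0,0,-0.2,0,0,0,0.42],
  [0,0,-0.2,0,0,0,0.5],
  [0,0,-0.2,0,0,0,0.6],
  [0,0,-0.2,0,0,0,0.7],
  [0,0,-0.2,0,0,0,0.7],
  [0,0,-3,0,0,0,0.7],
  [0,0,-6,0,0,0,0.7],
  [0,0,-10,0,0,0,0.7],
  [0,0,-15,0,0,0,0.7],
])

```text
time_s: 11.28
tcp_pos: [0.5153, 0.2584, 0.2566]
eef_rot: [3.14, 0.066, -0.002]
wrist_force: [0.7, -0.2, -0.1]
grip_width: 0.703
```

```bash
python3 - <<'E'
from look import *
look("i",(130,150,290,320),3.5)
p=np.load("gp3.npy");rr=R.from_euler('z',p[2]).as_matrix()[:2,:2];q=p[:2]+rr@[p[4],.145];print(q)
go([*q,.24],p[2]+np.pi/2)
E
```

```text
[0.63522104 0.12805233]
t 11.38 tcp [0.518  0.2595 0.2611] F [-0.1  0.1 -0.7] w 0.701 q [ 0.36  0.38  1.4  -0.    1.35  1.89]
shift cm [11.14 13.63  2.16] turn [ 0.004 -0.008 -1.558] alt turn [-0.01 -0.    1.58] [ 0.   -0.01 -1.56]
```

View pics/i.png

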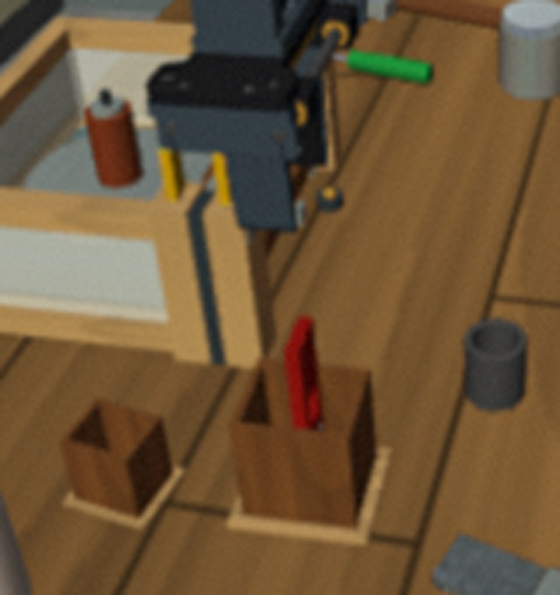

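The tag stands in the larger caddy at crop (303,375). Now I move to the yellow catch with the jaws turned along the guard's x.

Call:
step_arm([
  [1.5,1.5,0,0,0,-0.18,0.85],
  [3,3,0,0,0,-0.36,0.85],
  [4.5,5,0,0,0,-0.54,0.85],
  [6,7,0,0,0,-0.72,0.85],
  [7.5,9,0,0,0,-0.9,0.85],
  [9,11,0,0,0,-1.08,0.85],
  [10,12.5,0,0,0,-1.26,0.85],
  [11.1,13.6,0,0,0,-1.44,0.85],
  [11.1,13.6,0.5,0,0,-1.56,0.85],
  [11.1,13.6,1,0,0,-1.56,0.85],
])

```text
time_s: 12.62
tcp_pos: [0.6323, 0.1273, 0.2453]
eef_rot: [-2.188, -2.254, 0.001]
wrist_force: [-1.0, 0.2, 0.5]
grip_width: 0.85
```

Call:
step_arm([
  [0,0,1,0,0,0,0.85],
  [0,0,1,0,0,0,0.85],
])

```text
time_s: 12.88
tcp_pos: [0.6317, 0.1275, 0.2348]
eef_rot: [-2.187, -2.253, 0.002]
wrist_force: [-0.5, 0.6, -0.5]
grip_width: 0.846
```

```bash
python3 - <<'E'
from look import *
look("j",(150,140,250,260),4.5)
go([.6352,.128,.160],.029+np.pi/2)
E
```

```text
t 12.97 tcp [0.6323 0.1275 0.2358] F [ 0.2 -0.3  0.4] w 0.847 q [ 0.11  0.5   1.26 -0.    1.37  0.08]
shift cm [0.04 0.29 7.58] turn [-0.     0.     0.001] alt turn [-0.   -0.   -3.14] [-0.  0.  0.]
```

View pics/j.png

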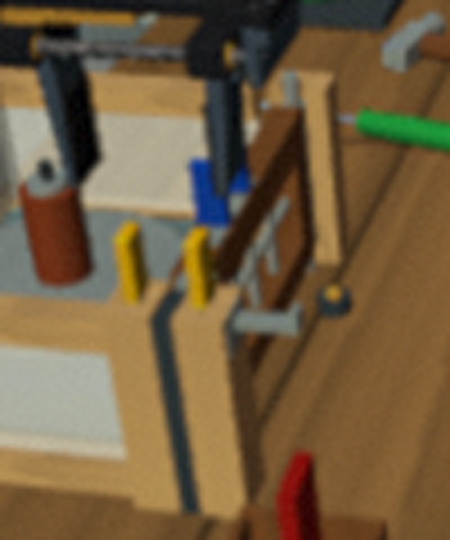

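Call:
step_arm([
  [0,0.3,1,0,0,0,0.85],
  [0,0.3,2.2,0,0,0,0.85],
  [0,0.3,2.8,0,0,0,0.85],
  [0,0.3,2.8,0,0,0,0.85],
])

```text
time_s: 13.48
tcp_pos: [0.6351, 0.1275, 0.2072]
eef_rot: [-2.186, -2.255, 0.001]
wrist_force: [-0.1, 0.0, -0.0]
grip_width: 0.85
```

```bash
python3 - <<'E'
from look import *
look("k",(150,140,250,260),4.5)
go([.6352,.128,.160],.029+np.pi/2)
t=get_state()["tcp_pos"]
for dx in(-.052,-.0385,.0385,.052):
    print(dx,[((proj('side',t+[dx,dy,0])[0]-[150,140])*4.5).round(0).tolist() for dy in(-.016,.016)])
E
```

```text
t 13.57 tcp [0.6355 0.1275 0.2081] F [ 0.9 -0.8 -0. ] w 0.852 q [ 0.11  0.53  1.29 -0.    1.32  0.08]
shift cm [ 0.05 -0.03  4.81] turn [ 0.    -0.     0.002] alt turn [ 0.    0.   -3.14] [ 0. -0.  0.]
-0.052 [[248.0, 207.0], [229.0, 237.0]]
-0.0385 [[225.0, 205.0], [206.0, 234.0]]
0.0385 [[101.0, 193.0], [79.0, 222.0]]
0.052 [[80.0, 191.0], [57.0, 220.0]]
```

View pics/k.png

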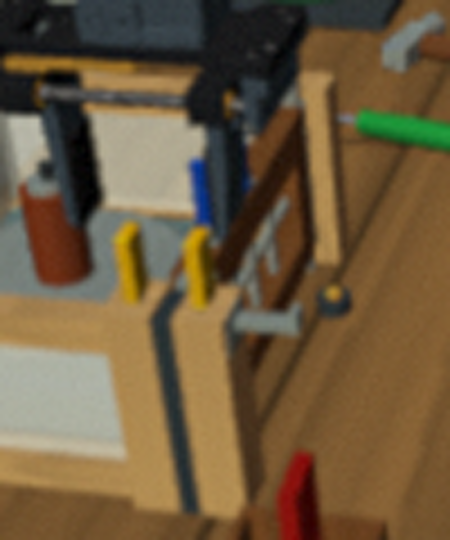

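Both finger tips match their predicted pixels. They straddle the yellow tabs, whose tops are at (128,230) and (200,232). Descending and squeezing.

Call:
step_arm([
  [0.05,0,1.5,0,0,0,0.85],
  [0.05,0,3,0,0,0,0.85],
  [0.05,0,4.3,0,0,0,0.85],
  [0.05,0,4.6,0,0,0,0.85],
  [0.05,0,4.6,0,0,0,0.7],
  [0.05,0,4.6,0,0,0,0.6],
], force=25)

```text
time_s: 14.32
tcp_pos: [0.6357, 0.128, 0.1624]
eef_rot: [2.186, 2.255, 0.001]
wrist_force: [-0.7, -0.1, -0.1]
grip_width: 0.662
```

Call:
step_arm([
  [0,0,0,0,0,0,0.5],
  [0,0,0,0,0,0,0.4],
  [0,0,0,0,0,0,0.35],
  [0,0,0,0,0,0,0.3],
  [0,0,0,0,0,0,0.3],
  [0,0,0,0,0,0,0.3],
], force=25)

```text
time_s: 15.08
tcp_pos: [0.6352, 0.128, 0.1622]
eef_rot: [-2.186, -2.256, 0.0]
wrist_force: [-4.7, -0.3, 5.7]
grip_width: 0.384
```

```bash
python3 - <<'E'
from look import *
look("l",(150,140,250,260),4.5)
go([.6352,.128,.160],.029+np.pi/2)
E
```

```text
t 15.18 tcp [0.6352 0.1281 0.1622] F [-3.4 -0.6  5.5] w 0.384 q [0.11 0.58 1.35 0.   1.22 0.08]
shift cm [-0.01 -0.    0.22] turn [-0.    -0.     0.002] alt turn [ 0.   -0.   -3.14] [-0. -0.  0.]
```

View pics/l.png

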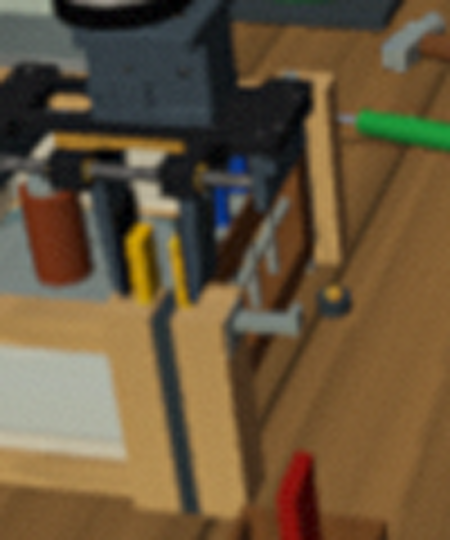

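The grip is at 0.384, about 35 mm, so the catch is fully squeezed. Release and rise.

Call:
step_arm([
  [0,0,0,0,0,0,0.45],
  [0,0,0,0,0,0,0.6],
  [0,0,0,0,0,0,0.65],
  [0,0,-2,0,0,0,0.65],
  [0,0,-5,0,0,0,0.7],
  [0,0,-8,0,0,0,0.85],
  [0,0,-9,0,0,0,0.85],
  [0,0,-9,0,0,0,0.85],
])

```text
time_s: 16.18
tcp_pos: [0.6355, 0.128, 0.2519]
eef_rot: [2.187, 2.255, 0.001]
wrist_force: [0.2, 1.2, -0.1]
grip_width: 0.849
```

```bash
python3 - <<'E'
from look import *
look("m",(150,140,250,260),4.5)
go([.6366,.0231,.25],.029)
E
```

```text
t 16.27 tcp [0.6349 0.1279 0.2506] F [-0.   1.1 -0.5] w 0.849 q [0.11 0.5  1.23 0.   1.41 0.08]
shift cm [-10.48  -0.15   0.07] turn [-1.000e-03 -1.000e-03 -1.569e+00] alt turn [-0.   -0.   -1.57] [-0.    0.    1.57]
```

View pics/m.png

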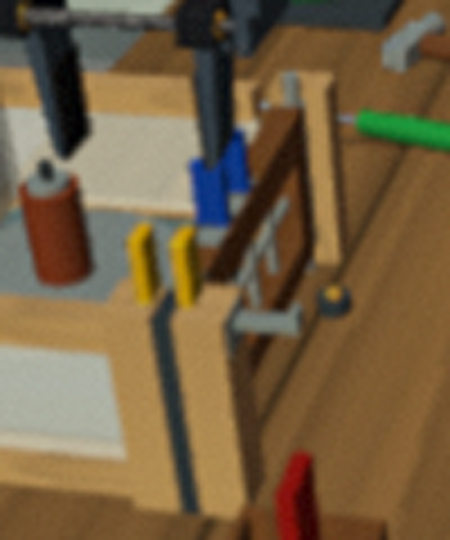

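The yellow tabs stay squeezed together, now at (143,265) and (185,268). On to the blue latch.

Call:
step_arm([
  [-2,0,0,0,0,0.18,0.85],
  [-4,0,0,0,0,0.36,0.85],
  [-6,0,0,0,0,0.54,0.85],
  [-8,0,0,0,0,0.72,0.85],
  [-10,0,0,0,0,0.9,0.85],
  [-10.5,-0.1,0,0,0,1.08,0.85],
  [-10.5,-0.1,0,0,0,1.26,0.85],
  [-10.5,-0.1,1,0,0,1.44,0.85],
  [-10.5,-0.1,2.5,0,0,1.57,0.85],
  [-10.5,-0.1,4,0,0,1.57,0.85],
])

```text
time_s: 17.52
tcp_pos: [0.6371, 0.023, 0.2102]
eef_rot: [-3.141, -0.051, 0.002]
wrist_force: [-1.0, 0.1, 0.0]
grip_width: 0.854
```

Call:
step_arm([
  [0,0,0,0,0,0,0.85],
  [0,0,0,0,0,0,0.85],
])

```text
time_s: 17.77
tcp_pos: [0.6378, 0.023, 0.2121]
eef_rot: [-3.141, -0.053, -0.0]
wrist_force: [-0.1, -1.1, -0.0]
grip_width: 0.851
```

```bash
python3 - <<'E'
from look import *
look("n",(160,120,260,240),4.5)
go([.6366,.0231,.160],.029)
t=get_state()["tcp_pos"]
for dy in(-.052,-.0385,.0385,.052):
    print(dy,[((proj('side',t+[dx,dy,0])[0]-[160,120])*4.5).round(0).tolist() for dx in(-.016,.016)])
E
```

```text
t 17.88 tcp [0.638  0.023  0.2125] F [ 0.3 -0.1  0.3] w 0.854 q [-0.06  0.51  1.31  0.    1.31  1.48]
shift cm [-0.14 -0.01  5.25] turn [ 0.    -0.001  0.004] alt turn [ 0.    0.   -3.14] [ 0. -0.  0.]
-0.052 [[218.0, 176.0], [171.0, 173.0]]
-0.0385 [[211.0, 185.0], [164.0, 182.0]]
0.0385 [[169.0, 243.0], [119.0, 239.0]]
0.052 [[161.0, 254.0], [111.0, 250.0]]
```

View pics/n.png

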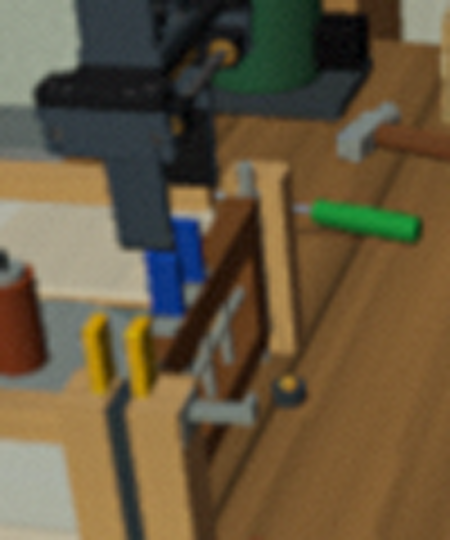

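View pics/n_top.png

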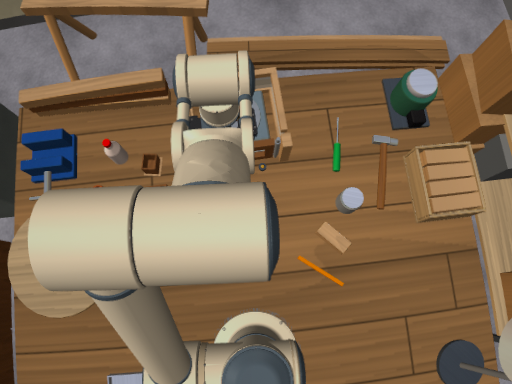

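The near finger tip, at (145,246), matches the prediction, with the blue tabs at (165,285) and (190,250) below. Descend and squeeze.

Call:
step_arm([
  [-0.1,0,1.5,0,0,0,0.85],
  [-0.1,0,3,0,0,0,0.85],
  [-0.1,0,4.5,0,0,0,0.85],
  [-0.1,0,5,0,0,0,0.85],
  [-0.1,0,5,0,0,0,0.7],
  [-0.1,0,5,0,0,0,0.6],
], force=35)

```text
time_s: 18.62
tcp_pos: [0.637, 0.023, 0.1624]
eef_rot: [3.141, 0.05, 0.001]
wrist_force: [0.1, -0.9, 0.6]
grip_width: 0.66
```

Call:
step_arm([
  [0,0,0,0,0,0,0.5],
  [0,0,0,0,0,0,0.4],
  [0,0,0,0,0,0,0.35],
  [0,0,0,0,0,0,0.3],
  [0,0,0,0,0,0,0.3],
  [0,0,0,0,0,0,0.3],
], force=35)

```text
time_s: 19.38
tcp_pos: [0.6371, 0.0214, 0.1624]
eef_rot: [3.139, 0.05, 0.002]
wrist_force: [0.6, -11.9, 0.4]
grip_width: 0.384
```

```bash
python3 - <<'E'
from look import *
look("o",(160,120,260,240),4.5)
go([.6366,.0231,.160],.029)
E
```

```text
t 19.48 tcp [0.6371 0.0214 0.1625] F [  1.4 -11.9  -0.4] w 0.385 q [-0.06  0.56  1.37 -0.    1.21  1.48]
shift cm [-0.05 -0.17  0.25] turn [ 0.002 -0.001  0.003] alt turn [ 0.    0.   -3.14] [ 0. -0.  0.]
```

View pics/o.png

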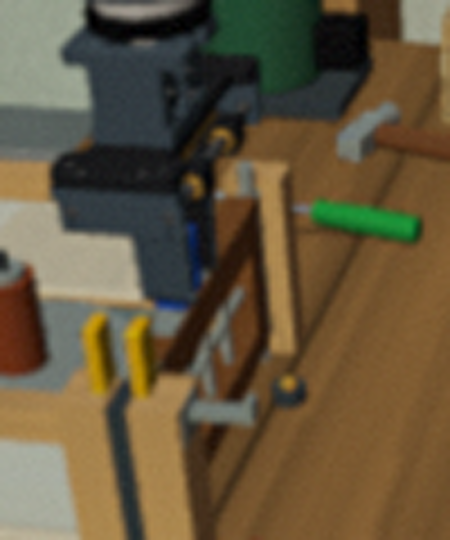

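It is fully squeezed. The force of −12 N in y says the true centre is about 1.6 mm to −y, so I add 0.16 cm along tool y, then begin the arc.

Call:
step_arm([
  [0,0.16,0,0,0,0,0.3],
  [0,0.16,0,0,0,0,0.3],
  [-0.48,0.17,0,0,0,-0.03,0.3],
  [-1.28,0.21,0,0,0,-0.08,0.3],
  [-2.23,0.32,0,0,0,-0.14,0.3],
  [-3.18,0.48,0,0,0,-0.2,0.3],
  [-3.18,0.48,0,0,0,-0.2,0.3],
])

```text
time_s: 20.35
tcp_pos: [0.605, 0.0163, 0.1624]
eef_rot: [3.119, 0.366, 0.002]
wrist_force: [3.3, -7.0, 1.8]
grip_width: 0.386
```

```bash
python3 - <<'E'
from look import *
look("p",(160,120,260,240),4.5)
go([.6366,.0231,.160],.029)
E
```

```text
t 20.45 tcp [0.6055 0.0164 0.1624] F [ 2.8 -8.3  2.9] w 0.384 q [-0.07  0.52  1.46 -0.    1.16  1.27]
shift cm [3.18 0.06 0.25] turn [ 0.001 -0.002  0.204] alt turn [ 0.    0.   -2.94] [ 0.  -0.   0.2]
```

View pics/p.png

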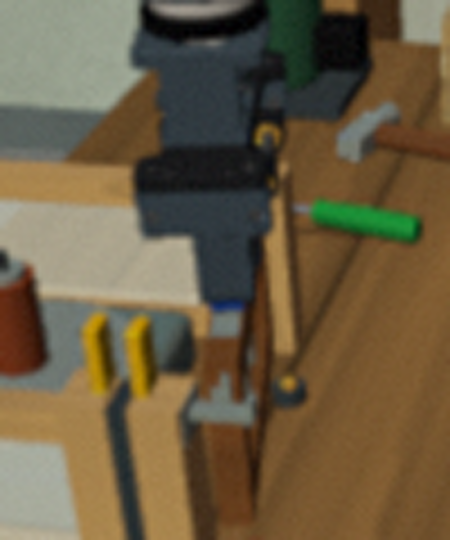

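The gate is opening with the gripper; its free end is at crop (230,430). Continue.

Call:
step_arm([
  [-0.96,0.13,0,0,0,-0.06,0.3],
  [-1.92,0.21,0,0,0,-0.12,0.3],
  [-2.86,0.36,0,0,0,-0.18,0.3],
  [-3.8,0.56,0,0,0,-0.24,0.3],
  [-4.73,0.81,0,0,0,-0.3,0.3],
  [-5.64,1.12,0,0,0,-0.36,0.3],
])

```text
time_s: 21.2
tcp_pos: [0.5542, -0.0073, 0.1625]
eef_rot: [3.002, 0.92, 0.006]
wrist_force: [10.2, -6.7, -2.3]
grip_width: 0.386
```

```bash
python3 - <<'E'
from look import *
s=get_state();print(s["tcp_pos"],s["wrist_force"],s["qpos"])
# commanded expectation from arc
th=.56+.029; print(np.array([.6416,-.1386])+.16*np.array([-np.sin(th),np.cos(th)]))
E
```

```text
[ 0.55419237 -0.00725312  0.16249299] [10.16722074 -6.74717181 -2.26102801] [-1.20614783e-01  4.50388102e-01  1.58878062e+00 -3.77638311e-04
  1.09826922e+00  8.55667940e-01]
[ 0.55271523 -0.00556054]
```

Call:
step_arm([
  [-0.96,0.13,0,0,0,-0.06,0.3],
  [-1.92,0.21,0,0,0,-0.12,0.3],
  [-2.86,0.36,0,0,0,-0.18,0.3],
  [-3.8,0.56,0,0,0,-0.24,0.3],
  [-4.73,0.81,0,0,0,-0.3,0.3],
  [-5.64,1.12,0,0,0,-0.36,0.3],
])

```text
time_s: 21.95
tcp_pos: [0.5136, -0.0482, 0.1625]
eef_rot: [2.788, 1.442, 0.005]
wrist_force: [12.1, -6.1, -3.9]
grip_width: 0.383
```

```bash
python3 - <<'E'
from look import *
look("q",(150,120,280,260),4)
s=get_state();f=s["wrist_force"];th=.92+.029;print(s["tcp_pos"],f,s["grip_width"],'inward',f[:2]@[np.sin(th),-np.cos(th)],'shut',f[:2]@[np.cos(th),np.sin(th)])
E
```

```text
[ 0.51341122 -0.04857014  0.16246424] [ 9.61193841 -4.00534994 -4.4986791 ] 0.3845040046783663 inward 10.146005898598968 shut 2.343235457898308
```

View pics/q.png

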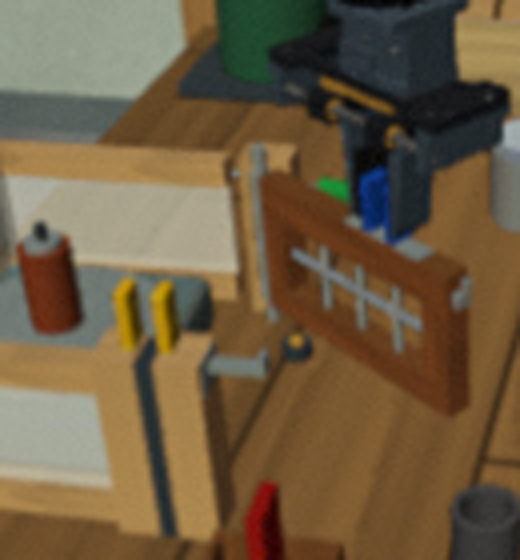

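The gate is past the detent, its free end at (455,335), with the blue tabs gripped at (375,200). Check the sleeve clearance before the last part.

```bash
python3 - <<'E'
from look import *
P=onz('top',(201,231),.05);print(P,np.linalg.norm(P[:2]-[.6416,-.1386]))
E
```

```text
[0.40334756 0.13143151 0.05      ] 0.3601128183474839
```

Call:
step_arm([
  [-0.96,0.13,0,0,0,-0.06,0.3],
  [-1.92,0.21,0,0,0,-0.12,0.3],
  [-2.86,0.36,0,0,0,-0.18,0.3],
  [-3.8,0.56,0,0,0,-0.24,0.3],
  [-4.73,0.81,0,0,0,-0.3,0.3],
  [-5.5,1.05,0,0,0,-0.35,0.3],
  [-5.5,1.05,0,0,0,-0.35,0.3],
  [-5.5,1.05,0,0,0,-0.35,0.3],
  [-5.5,1.05,0,0,0,-0.35,0.3],
])

```text
time_s: 23.18
tcp_pos: [0.4908, -0.0987, 0.1624]
eef_rot: [2.496, 1.903, 0.005]
wrist_force: [12.2, -2.2, -2.8]
grip_width: 0.381
```

```bash
python3 - <<'E'
from look import *
look("r",(130,120,300,300),3.3)
s=get_state();f=s["wrist_force"];th=1.27+.029;print(s["tcp_pos"],f,s["grip_width"],'inward',f[:2]@[np.sin(th),-np.cos(th)],'shut',f[:2]@[np.cos(th),np.sin(th)],s["joint_vel"].round(3))
d=s["tcp_pos"][:2]-[.6416,-.1386];print(np.hypot(*d),np.degrees(np.arctan2(-d[0],d[1])-.029));M=R.from_rotvec(s["eef_rot"]).as_matrix();print(np.degrees(np.arctan2(M[1,0],M[0,0])-.029))
E
```

```text
[ 0.49078223 -0.09866973  0.16245724] [12.78501029 -2.45204746 -3.30710181] 0.38482069818517795 inward 12.973957365465449 shut 1.0702593689349673 [ 0.    -0.001  0.    -0.001 -0.002  0.   ]
0.15601418903825542 73.50913159730933
72.97318486397002
```

View pics/r.png

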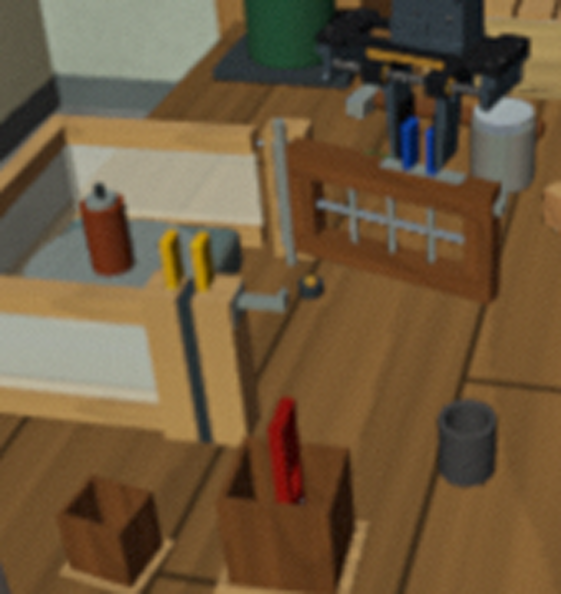

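View pics/r_top.png

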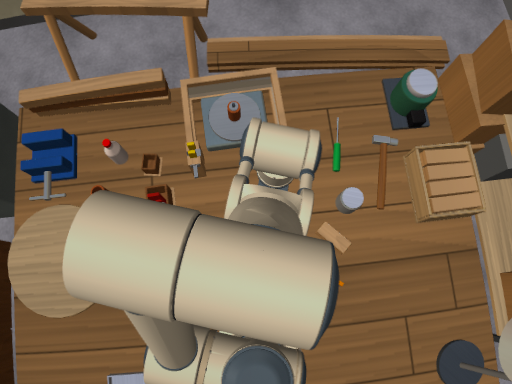

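The gate is wide open at about 73°, the blue tabs are held squeezed at (418,145), and the tag is in the caddy at (285,450). I'll ease the 13 N radial load and settle.

Call:
step_arm([
  [0,0.1,0,0,0,0,0.3],
  [0,0.15,0,0,0,0,0.3],
  [0,0.15,0,0,0,0,0.3],
  [0,0.15,0,0,0,0,0.3],
  [0,0.15,0,0,0,0,0.3],
  [0,0.15,0,0,0,0,0.3],
  [0,0.15,0,0,0,0,0.3],
  [0,0.15,0,0,0,0,0.3],
])

```text
time_s: 24.28
tcp_pos: [0.4908, -0.0986, 0.1624]
eef_rot: [2.498, 1.904, 0.002]
wrist_force: [4.0, -0.1, 6.2]
grip_width: 0.382
```

```bash
python3 - <<'E'
from look import *
s=get_state();print(s["time_s"],s["tcp_pos"],s["wrist_force"],s["grip_width"],np.abs(s["joint_vel"]).max())
look("s",(130,120,300,300),3.3)
a=cv2.imread("pics/s_side.png").astype(int);b=cv2.imread("pics/r_side.png").astype(int);print(np.abs(a-b).max(2).__gt__(40).sum())
E
```

```text
24.275 [ 0.49083144 -0.09864399  0.16237401] [ 3.99951167 -0.13071865  6.20634089] 0.38177826769295664 0.001980545619321249
7
```

View pics/s_side.png

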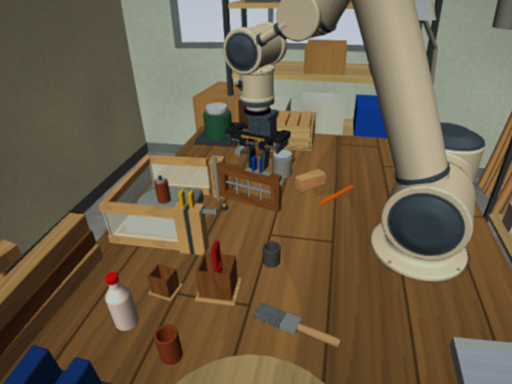

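The side view shows the gate held open at (250,180), the tag in the larger caddy at (217,262), and the bystanders where they started: glue (120,305), sleeves (168,343) and (271,254), brush (295,325).

```bash
python3 -c "
from workcell import *
print(finish_job())"
```

```text
the job is handed in; nothing more can be done
None
```

The job is handed in, with the gripper still holding the gate open at about 73° from shut and at rest. It took about 24.4 s of the 61 s allowed.

- **Tag:** I lifted the red tag off its hook and stood it upright in the larger caddy. The last pictures show it standing there.
- **Catch and latch:** I squeezed the yellow catch fully, and it stayed squeezed when released. Then I squeezed the blue latch and swung the gate past its half-open stop.
- **Last readings:** The grip reading is 0.38 (about 35 mm), so the latch is still fully squeezed. The wrist force was about 7 N. I saw no bystander out of place in the last side picture.

**Checks that disagreed:**
- My first fit of the guard's angle was wrong (0.10 rad). Its straight edges in the pictures showed about 0.03 rad, so I fitted it again.
- The latch was 1–2 mm off my estimate, which showed as 8–13 N of sideways load during the swing. I eased that before handing in.
- Setting the tag down briefly pressed on the caddy floor with 27 N; I eased off before opening the gripper.
- The final gate angle comes from the tool pose and the estimated hinge, not from a direct reading.

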